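# Zero the capping station's setting, refit its knob on the D-shaft and hold it pressed

### The job

Zero the capping station's setting: take the stylus from its holder, press the recessed zero button all the way down with it, and stand the stylus back in the holder. Then turn the pointer knob so that its bore matches the D-shaft, push it fully home on the shaft, press knob and shaft down against the spring and finish still gripping the knob and holding it pressed right down. Leave everything else on the bench where it is.

Things in the scene. Friction and masses are not known exactly. Their poses are not given: they have to be found in the camera images.
- station_top (a point): Centre of the flat top of the control station, a fixed grey box 140 mm (its x) by 200 mm (its y) by 60 mm high standing on the bench; this point is 60 mm above the bench, z up. Its place and yaw vary. On its top: a recessed button at y = +58 mm and a D-shaft at y = -45 mm (both x = 0, in the station's axes).
- recess_mouth (a point): Centre of the mouth of the round recess, 14 mm in diameter, in the station's top face; z up. The zero button's face lies 8 mm below this point.
- zero_button (a joint): How far the zero button is pressed (m): 0 is released, 0.004 is fully down; spring: about 2 N to start, 6 N fully down; it springs back. The button is 12 mm in diameter, at the bottom of the recess; fingers are too wide to enter.
- shaft_tip (a point): Centre of the top of the upright steel D-shaft, on the axis of its 14 mm circle, 23 mm above the station's top when not pressed; z up. It has one flat, 3 mm from the axis, over its whole height; this frame's +x points out of the flat. A dark washer low on it has a 5 mm wide tongue pointing the same way, 32 mm out. 1.5 mm chamfer on top. It does not turn; its yaw on the station varies.
- dshaft (a joint): How far the D-shaft is pressed down (m): 0 is released, 0.006 is fully down; spring: about 3 N to start, 7.5 N at 0.003, 12 N fully down; it springs back up.
- knob_center (a point): Middle of the loose black pointer knob, on the axis of its bore, 20 mm above its underside; z up, +x towards the pointed nose (white line on top). It stands upright on the bench: 40 mm high, 28 mm wide between two parallel flat sides (across y), 52 mm long (x from -24 to +28 mm), about 80 g. Fully home on the shaft, this point is 5 mm above the shaft's tip.
- knob_bore (a point): Centre of the bore's mouth in the knob's underside, axes as the knob's. D-shaped bore, 16 mm in diameter, 15 mm deep, its flat 4 mm from the axis on the nose side: it goes on when knob +x and shaft +x point the same way (within about 8 degrees). Fully home, the shaft's tip meets the bore's roof and the underside is 8 mm above the station's top, 2 mm with the shaft pressed fully down.
- knob_nose (a point): Tip of the knob's pointed nose, 28 mm from the bore's axis along the knob's +x, at half height.
- stylus_handle (a point): Middle of the square aluminium handle (14 x 14 mm, 50 mm long, faces square to x and y) of the 60 g stylus, on its axis; z up. It stands tip down in its holder. Below the handle: a round collar 26 mm in diameter, 6 mm thick, its underside (31 mm below this point) resting on the holder; a shank 10 mm in diameter, 20 mm long; a pin 6 mm in diameter, 25 mm long.
- stylus_tip (a point): Lower end of the stylus' pin, on the axis, 76 mm below the middle of the handle and 45 mm below the collar's underside; z axis along the stylus, towards the handle.
- holder_mouth (a point): Centre of the mouth of the upright hole in the stylus holder, a fixed white block 60 mm by 60 mm by 55 mm high; hole 16 mm in diameter, 50 mm deep, 2 mm chamfer; this point is 55 mm above the bench, z up. The holder stands on one side of the station and the knob on the other; which is which varies.
- bottle_center (a point): Leave alone: clear pump bottle, 66 mm in diameter, about 175 mm high; point 80 mm up its axis.
- can_center (a point): Leave alone: steel can, 60 mm in diameter, 90 mm high; point half-way up.
- star_center (a point): Leave alone: small black three-lobed star knob, about 48 mm across, 22 mm high; point half-way up.
- wrench_grip (a point): Leave alone: steel wrench, 150 mm long, lying flat between robot and station; point on its handle.
- fitting_center (a point): Leave alone: brass fitting, 22 mm in diameter, 40 mm high; point half-way up.
- spacer_center (a point): Leave alone: white plastic spacer, 40 mm in diameter, 30 mm high; point half-way up.
Things that resemble listed ones, but are neither listed nor needed, are in the scene too. Leave any green look-alike of the part that bears holder_mouth alone.

How it is judged:
By the outcome, as a careful person would: the job done as asked, in the order asked, and still so for the second after the job is handed in, while the arm keeps its last pose, push and grip.
It also fails if it takes over 61 s, if anything falls off the work surface, if the arm or the gripper's body presses on something with over 40 N, if the wrist force passes 120 N, or if a joint passes its speed limit or range.

### The arm

A 6-joint arm with a two-finger parallel gripper is mounted at the origin on the work surface. World frame = base frame: x ahead of the robot, y to its left, z up, the work surface at z = 0. Lengths are in m, angles in rad, forces in N, time in s.
With the tool pointing down it reaches from about 0.3 to 0.875 m from the base axis. Payload 6.4 kg.
Tool frame: the origin (TCP) lies midway between the tips of the shut fingers; the grasp point (between the pads) lies ctrl.grip_depth behind it (ctrl.grip_depth is the distance from the TCP to the grasp point, in m); x points along the fingers, y is the direction in which the jaws open and shut, and the axes are right-handed (so a half turn about x gives the same grasp; the last joint's range is limited). The gripper opens to 85 mm and grips with 20 to 120 N. Pads are 22 mm wide; open, the fingers measure 114 mm over their backs; the gripper's body (76 mm by 85 mm) begins 54 mm behind the grasp point. The pads swing forward as they close: fully open they stand 13 mm farther back than shut.
Start: joints at [-1.385, 0.181, 1.607, -0, 1.354, -0.206], TCP at [0.22, -0.531, 0.231] pointing down, gripper open.
Joint ranges: [-2.99, 2.99], [-0.89, 2.07], [0.3, 2.58], [-1.14, 4.28], [0, 2.63], [-3.12, 3.12]. Speed limits (rad/s): [2.57, 2.57, 3.01, 3.14, 3.14, 3.14].

### API

Orientations are given as a unit quaternion [w, x, y, z].
In Python, from bench import ctrl gives the robot as it stands.
- The arm moves only by the shell command python3 -m creep 'ROWS'. ROWS is text: rows parted by semicolons, each of 7 numbers parted by spaces: the opening, from 0 (shut) to 1 (fully open), then the shift along the tool's x, y, z in cm, then the turn, a rotation vector about the tool's x, y, z in rad. In form: claw x y z ax ay az; .... A call has 1 to 10 rows; each row shifts and turns the pose as measured when the row begins, along the tool's axes as they then stand; what a row does not reach is not made up. A row lasts 1/8 s, in which the tool goes at most 62.5 mm and 10.7 degrees, less where a joint would pass 70% of its speed; a pose out of reach is approached as far as the arm can. A call with a gripper value outside its range is refused whole. The fingers move at their own pace and stop on an object; the grip force is fixed at half the most. Time passes only in rows, so rows that do not move let the fingers close. It gives the time, the measured TCP pose, the force and the opening at its end, in the units of the state.
- ctrl.get_obs(): the state, without advancing time (a new reading comes with each control period).
- ctrl.camera(name): name is "side" or "top" or "wrist"; returns (picture, depth): 400x640x3 uint8, blue, green, red; 400x640 float32, m along the optical axis (not along the pixel's ray), 0 where there is no reading.
- ctrl.calibration(name): a dict with "mtx" (3x3 intrinsics, pixels), "distortion" ([k1, k2, p1, p2, k3] as OpenCV has them; the pictures are not rectified), "R" (3x3) and "t" (3): a world point X has camera coordinates R X + t; the wrist camera has in their place "tool_from_camera" (4x4, takes a point from camera to tool coordinates, whose origin is the TCP and whose axes are the tool frame's). Camera axes: x right, y down, z forward; pixel columns grow to the right and rows downward; lengths in m; the calibration is good to about 2 mm. A picture is of the moment at which its call begins: read the wrist's pose just before it. calibration takes no time and is no camera call.
- ctrl.hand_in(): hands the job in, once; it reports no verdict.
Trained networks look in the newest picture that a camera, given by its name, has taken for a name from the list of things; names that differ only in an ending like _2 or _b are one class to them, and where a whole thing is asked for, a point or a joint stands for the part that bears it (a point fixed in the world has none). Each returns a list of dicts, best first, with "confidence" (0 to 1); they miss things now and then, are a little off and sometimes report something else, mostly with a low value. They report only what shows in the picture. A call takes as long as a camera call. They do not tell look-alikes from the thing itself.
- ctrl.find_in(query, camera): "rect" ([left, top, right, bottom] in pixels, round what is visible of it).
The state is a dict: "time_s": time; "q": joint angles; "dq": joint speeds; "joint_efforts": joint torques, N m; "eef_pos": TCP position; "eef_rot": TCP orientation; "wrist_force": force on the tool from outside, world axes, zero at the start; "torque": the same for the moment, N m; "opening": opening from 0.0 (shut) to 1.0 (fully open).
Only numpy, scipy, OpenCV 4.12 (cv2) and the standard library are available. Lean on these libraries where they do the work, as an engineer would, in place of code of your own. Each camera call takes 0.05 s, during which the arm holds its last target.

## Working session

There is one attempt and no reset: what is moved stays moved. The work goes in short steps, Python scripts to look and compute and a shell command to move; the robot and the scene stay as the last step left them, time stands still between calls to the robot, and variables do not carry over. Pictures are saved under pics/ and viewed, and the job is handed in when it is done.

```bash
ls; mkdir -p pics; cat > h.py <<'E'
import numpy as np, cv2
from bench import ctrl
from scipy.spatial.transform import Rotation as R
def shot(name,fn):
    o=ctrl.get_obs(); im,d=ctrl.camera(name); cv2.imwrite('pics/'+fn+'.png',im); np.savez('pics/'+fn+'.npz',im=im,d=d,p=o['eef_pos'],q=o['eef_rot']); return im,d
def rot(q): return R.from_quat([q[1],q[2],q[3],q[0]]).as_matrix()
def c2w(name,p,q):
    c=ctrl.calibration(name)
    if 'R' in c: 
        r=np.array(c['R']);t=np.array(c['t']); T=np.eye(4);T[:3,:3]=r.T;T[:3,3]=-r.T@t;return T
    T=np.eye(4);T[:3,:3]=rot(q);T[:3,3]=p
    return T@np.array(c['tool_from_camera'])
def cloud(name,fn):
    z=np.load('pics/'+fn+'.npz');d=z['d'];c=ctrl.calibration(name)
    v,u=np.mgrid[0:400,0:640]
    pts=np.stack([u.ravel(),v.ravel()],1).astype(np.float64)[:,None]
    n=cv2.undistortPoints(pts,np.array(c['mtx'],float),np.array(c['distortion'],float))[:,0]
    X=np.c_[n*d.ravel()[:,None],d.ravel()]
    T=c2w(name,z['p'],z['q']); W=X@T[:3,:3].T+T[:3,3]
    W[d.ravel()==0]=np.nan
    return W.reshape(400,640,3),z['im']
def ray(name,fn,u,v,zp):
    z=np.load('pics/'+fn+'.npz');c=ctrl.calibration(name)
    n=cv2.undistortPoints(np.array([[[u,v]]],float),np.array(c['mtx'],float),np.array(c['distortion'],float))[0,0]
    T=c2w(name,z['p'],z['q']);dr=T[:3,:3]@np.r_[n,1];o=T[:3,3]
    return o+dr*(zp-o[2])/dr[2]
def proj(name,fn,P):
    z=np.load('pics/'+fn+'.npz');c=ctrl.calibration(name)
    T=np.linalg.inv(c2w(name,z['p'],z['q']))
    return cv2.projectPoints(np.atleast_2d(np.array(P,float)),cv2.Rodrigues(T[:3,:3])[0],T[:3,3],np.array(c['mtx'],float),np.array(c['distortion'],float))[0][:,0]
E
python3 - <<'E'
from h import *
o=ctrl.get_obs();print(o, ctrl.grip_depth)
for n in ['top','side','wrist']: shot(n,n+'0')
for n in ['top','side']: print(n,c2w(n,0,0).round(3).tolist())
print(ctrl.calibration('wrist'))
E
```

```text
pics
{'time_s': 0.0, 'q': array([-1.38528784e+00,  1.81565487e-01,  1.60801523e+00, -2.10267944e-06,
        1.35379442e+00, -2.06328476e-01]), 'dq': array([ 0.00030776, -0.0007628 , -0.00138353, -0.0004052 , -0.00023444,
        0.00077216]), 'joint_efforts': array([-1.44216036e-03, -4.44880557e+01, -3.51339984e+01, -4.07304997e-04,
        9.18857491e-03, -3.11488350e-05]), 'eef_pos': array([ 0.21948045, -0.53086115,  0.23036692]), 'eef_rot': array([ 0.13702066,  0.69358485,  0.13828101, -0.69357318]), 'wrist_force': array([0.64556765, 0.96693155, 0.48445126]), 'torque': array([-0.03842556,  0.00310693,  0.01457639]), 'opening': 0.9981168857409752} 0.0187
top [[0.08, -0.967, 0.241, 0.25], [-0.997, -0.076, 0.023, 0.057], [-0.004, -0.242, -0.97, 1.397], [0.0, 0.0, 0.0, 1.0]]
side [[-0.7, -0.337, 0.629, -0.209], [-0.714, 0.345, -0.609, 0.806], [-0.012, -0.876, -0.482, 0.68], [0.0, 0.0, 0.0, 1.0]]
{'mtx': array([[323.5267928 ,   0.        , 313.77088407],
       [  0.        , 323.5267928 , 195.17466733],
       [  0.        ,   0.        ,   1.        ]]), 'distortion': array([-0.00575304,  0.        ,  0.        ,  0.        ,  0.        ]), 'tool_from_camera': array([[ 7.40695163e-04, -3.02723036e-01,  9.53078284e-01,
        -1.42070860e-01],
       [ 9.99999617e-01,  6.69439916e-04, -5.64528648e-04,
        -6.15903162e-04],
       [-4.67132820e-04,  9.53078336e-01,  3.02723416e-01,
        -7.71644419e-02],
       [ 0.00000000e+00,  0.00000000e+00,  0.00000000e+00,
         1.00000000e+00]])}
```

View pics/top0.png

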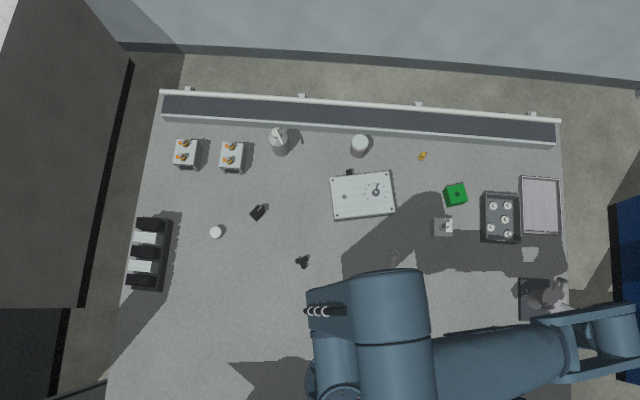

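View pics/side0.png

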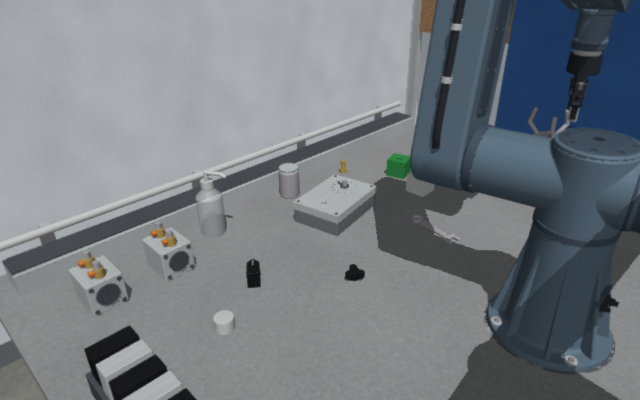

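View pics/wrist0.png

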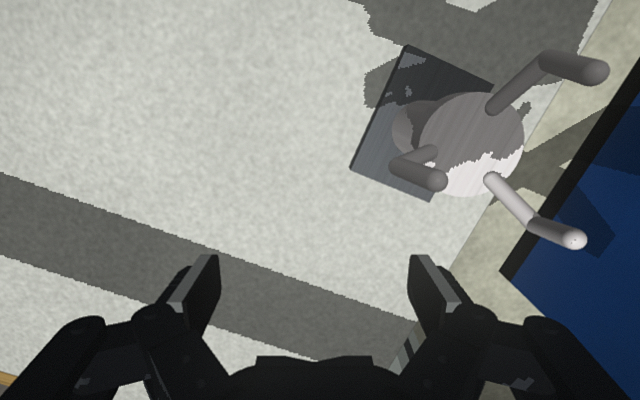

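The top view shows the station at (363,194) with the shaft at about (376,190) and the button at about (344,196). The holder with the stylus is at (443,226), the green look-alike at (456,194) and the knob at (258,212). Next I'll measure them.

```bash
python3 - <<'E'
from h import *
W,im=cloud('top','top0')
for n,(u,v) in dict(station=(363,200),butt=(344,196),shaft=(376,189),holder=(443,226),knob=(258,212),green=(456,194),bench=(300,230)).items():
    print(n,W[v,u].round(4))
def up(box,s,fn):
    x0,y0,x1,y1=box; cv2.imwrite(fn,cv2.resize(im[y0:y1,x0:x1],None,fx=s,fy=s,interpolation=cv2.INTER_CUBIC))
up((320,160,470,245),5,'pics/a1.png')
up((235,195,285,235),10,'pics/a2.png')
z=W[...,2]
for n,(x0,y0,x1,y1),lo,hi in [('holder',(425,210,460,243),.045,.065),('styl',(425,210,460,243),.08,.3),('knob',(240,195,280,230),.03,.06),('station',(320,160,405,225),.05,.068),('shaft',(355,170,395,205),.072,.1)]:
    S=W[y0:y1,x0:x1].reshape(-1,3); m=(S[:,2]>lo)&(S[:,2]<hi); S=S[m]
    print(n,len(S)); 
    if len(S)>3: print(S.mean(0).round(4),np.median(S[:,2]).round(4),cv2.minAreaRect((S[:,:2]*1000).astype(np.float32)))
for q in ['shaft_tip','recess_mouth','station_top','holder_mouth','stylus_handle','knob_center']:
    print(q,ctrl.find_in(q,'top')[:3])
E
```

```text
station [ 0.5804 -0.035   0.0625]
butt [0.5908 0.0279 0.0553]
shaft [ 0.6196 -0.0751  0.0677]
holder [ 0.5103 -0.2945  0.0817]
knob [0.517  0.3076 0.0428]
green [ 0.6369 -0.3543  0.0204]
bench [0.4748 0.1663 0.0017]
holder 312
[ 0.5119 -0.2997  0.0545] 0.0545 ((513.7362060546875, -301.5247497558594), (60.79034423828125, 64.20893859863281), 2.3971176147460938)
styl 36
[ 0.5122 -0.2991  0.1018] 0.1065 ((513.6234130859375, -300.2275695800781), (14.7407808303833, 13.15289306640625), 88.22928619384766)
knob 122
[0.5206 0.3136 0.0386] 0.0387 ((522.8408813476562, 312.41912841796875), (28.72653579711914, 49.42826843261719), 49.68428039550781)
station 2490
[ 0.6001 -0.0294  0.0593] 0.0593 ((601.9280395507812, -29.895431518554688), (142.2645721435547, 201.051025390625), 11.342668533325195)
shaft 14
[ 0.6089 -0.0733  0.0801] 0.0806 ((608.5178833007812, -74.24259948730469), (8.9937744140625, 13.266534805297852), 7.387362480163574)
shaft_tip []
recess_mouth [{'rect': [330.5, 170.1, 392.6, 219.2], 'confidence': 0.58}]
station_top [{'rect': [331.3, 168.5, 392.5, 220.6], 'confidence': 0.71}]
holder_mouth [{'rect': [432.6, 216.8, 450.2, 237.2], 'confidence': 0.72}, {'rect': [441.0, 184.4, 466.5, 205.9], 'confidence': 0.72}]
stylus_handle [{'rect': [440.3, 223.6, 451.1, 229.8], 'confidence': 0.38}]
knob_center [{'rect': [248.2, 205.8, 266.3, 222.3], 'confidence': 0.71}]
```

View pics/a1.png

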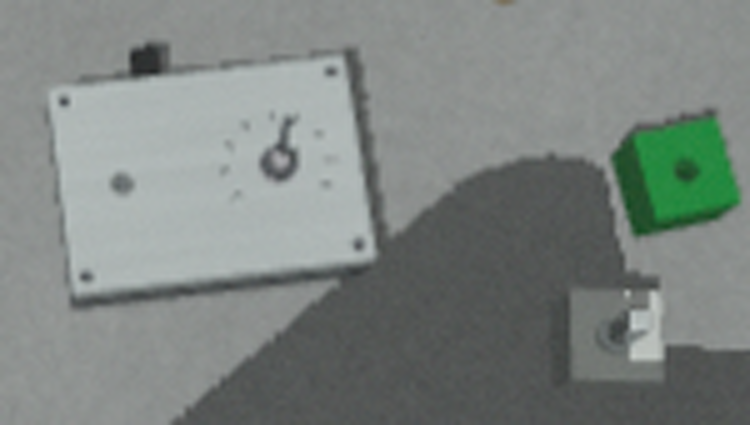

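View pics/a2.png

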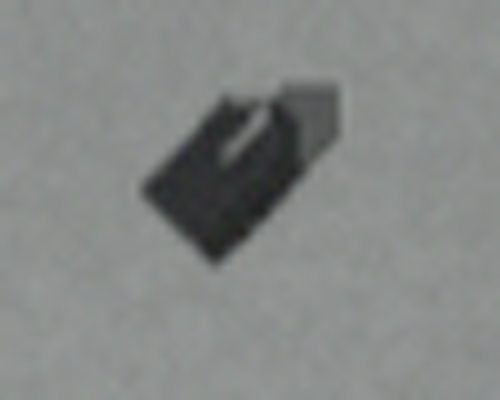

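```bash
cat >> h.py <<'E'
def wrap(a): return (a+np.pi)%(2*np.pi)-np.pi
def plan(x,y,z,psi=None,n=None,claw=None,verbose=True):
    """rows to bring TCP to x,y,z with tool x straight down and tool y at world yaw psi"""
    o=ctrl.get_obs();p=np.array(o['eef_pos']);M=rot(o['eef_rot'])
    psi0=np.arctan2(M[1,1],M[0,1])
    if psi is None: psi=psi0
    yv=np.array([np.cos(psi),np.sin(psi),0]);xv=np.array([0,0,-1.]);zv=np.cross(xv,yv)
    T=np.c_[xv,yv,zv]; rv=R.from_matrix(M.T@T).as_rotvec()
    d=np.array([x,y,z])-p
    k=max(int(np.ceil(np.linalg.norm(d)/.05)),int(np.ceil(np.degrees(np.linalg.norm(rv))/9)),1)
    n=n or k
    print('t',round(o['time_s'],2),'p',p.round(4),'psi',np.degrees(psi0).round(2),'tilt',np.degrees(np.arccos(np.clip(-M[2,0],-1,1))).round(2),'q6',o['q'][5].round(2),'F',o['wrist_force'].round(1),'open',round(o['opening'],3),'dist mm',(np.linalg.norm(d)*1e3).round(1))
    for i in range(n):
        Mi=M@R.from_rotvec(rv*i/n).as_matrix()
        s=Mi.T@(d/n)*100
        print(claw if claw is not None else round(o['opening'],2),*s.round(2),*(rv/n).round(3),';',end=' ')
    print()
E
python3 - <<'E'
from h import *
o=ctrl.get_obs();M=rot(o['eef_rot']);print(M.round(3))
plan(.5137-.0,-.300,.23,claw=1)
for a in (0,90,180,-90):
  print(a);plan(.5137-.0,-.300,.23,np.radians(a),claw=1)
E
```

```text
[[-0.     0.382 -0.924]
 [ 0.    -0.924 -0.382]
 [-1.    -0.    -0.   ]]
t 0.45 p [ 0.2196 -0.5314  0.2312] psi -67.55 tilt 0.0 q6 -0.21 F [-0.4  0.5  0.7] open 0.998 dist mm 374.2
1 0.02 -1.27 -4.5 -0.0 -0.0 0.0 ; 1 0.02 -1.27 -4.5 -0.0 -0.0 0.0 ; 1 0.02 -1.27 -4.5 -0.0 -0.0 0.0 ; 1 0.02 -1.27 -4.5 -0.0 -0.0 0.0 ; 1 0.02 -1.27 -4.5 -0.0 -0.0 0.0 ; 1 0.02 -1.27 -4.5 -0.0 -0.0 0.0 ; 1 0.02 -1.27 -4.5 -0.0 -0.0 0.0 ; 1 0.02 -1.27 -4.5 -0.0 -0.0 0.0 ; 
0
t 0.45 p [ 0.2196 -0.5314  0.2312] psi -67.55 tilt 0.0 q6 -0.21 F [-0.4  0.5  0.7] open 0.998 dist mm 374.2
1 0.02 -1.27 -4.5 -0.147 -0.0 0.0 ; 1 0.02 -0.59 -4.64 -0.147 -0.0 0.0 ; 1 0.02 0.09 -4.68 -0.147 -0.0 0.0 ; 1 0.02 0.78 -4.61 -0.147 -0.0 0.0 ; 1 0.02 1.45 -4.45 -0.147 -0.0 0.0 ; 1 0.02 2.09 -4.19 -0.147 -0.0 0.0 ; 1 0.02 2.68 -3.84 -0.147 -0.0 0.0 ; 1 0.02 3.21 -3.4 -0.147 -0.0 0.0 ; 
90
t 0.45 p [ 0.2196 -0.5314  0.2312] psi -67.55 tilt 0.0 q6 -0.21 F [-0.4  0.5  0.7] open 0.998 dist mm 374.2
1 0.01 -0.56 -2.0 -0.153 -0.0 -0.0 ; 1 0.01 -0.25 -2.06 -0.153 -0.0 -0.0 ; 1 0.01 0.06 -2.08 -0.153 -0.0 -0.0 ; 1 0.01 0.38 -2.04 -0.153
[... 784 characters left out ...]
-2.22 -1.84 0.151 0.0 0.0 ; 1 0.01 -2.47 -1.48 0.151 0.0 0.0 ; 1 0.01 -2.66 -1.09 0.151 0.0 0.0 ; 1 0.01 -2.8 -0.68 0.151 0.0 0.0 ; 1 0.01 -2.87 -0.25 0.151 0.0 0.0 ; 1 0.01 -2.87 0.18 0.151 0.0 0.0 ; 1 0.01 -2.81 0.61 0.151 0.0 0.0 ; 1 0.01 -2.69 1.03 0.151 0.0 0.0 ; 1 0.01 -2.5 1.42 0.151 0.0 0.0 ; 
-90
t 0.45 p [ 0.2196 -0.5314  0.2312] psi -67.55 tilt 0.0 q6 -0.21 F [-0.4  0.5  0.7] open 0.998 dist mm 374.2
1 0.02 -1.27 -4.5 0.049 -0.0 0.0 ; 1 0.02 -1.49 -4.43 0.049 -0.0 0.0 ; 1 0.02 -1.7 -4.36 0.049 -0.0 0.0 ; 1 0.02 -1.91 -4.27 0.049 -0.0 0.0 ; 1 0.02 -2.12 -4.17 0.049 -0.0 0.0 ; 1 0.02 -2.32 -4.06 0.049 -0.0 0.0 ; 1 0.02 -2.52 -3.94 0.049 -0.0 0.0 ; 1 0.02 -2.71 -3.81 0.049 -0.0 0.0 ;
```

```bash
python3 -m creep '1 0 -1.27 -4.5 0.049 0 0; 1 0 -1.5 -4.43 0.049 0 0; 1 0 -1.7 -4.36 0.049 0 0; 1 0 -1.9 -4.27 0.049 0 0; 1 0 -2.1 -4.17 0.049 0 0; 1 0 -2.3 -4.06 0.049 0 0; 1 0 -2.5 -3.94 0.049 0 0; 1 0 -2.7 -3.8 0.049 0 0'
python3 - <<'E'
from h import *
plan(.5137,-.300,.22,-np.pi/2,claw=1)
E
```

```text
time_s: 1.45
eef_pos: [0.5218, -0.2992, 0.2319]
eef_rot: [-0.006, 0.708, -0.008, -0.707]
wrist_force: [0.3, -0.5, 0.2]
opening: 0.996
t 1.45 p [ 0.5218 -0.2992  0.2319] psi -91.17 tilt 0.18 q6 0.87 F [ 0.3 -0.5  0.2] open 0.996 dist mm 14.4
1 1.19 0.09 0.81 -0.02 -0.001 -0.003 ;
```

```bash
python3 -m creep '1 0 0 0 0 0 0'
python3 - <<'E'
from h import *
shot('wrist','w1');shot('top','t1')
for q in ['holder_mouth','stylus_handle']: print(q,ctrl.find_in(q,'wrist')[:3])
plan(.5137,-.300,.22,-np.pi/2,claw=1)
W,im=cloud('wrist','w1')
S=W.reshape(-1,3)
for lo,hi in [(.108,.116),(.05,.058)]:
    m=(S[:,2]>lo)&(S[:,2]<hi)&(abs(S[:,0]-.513)<.05)&(abs(S[:,1]+.3)<.05); Q=S[m]; print(len(Q),Q.mean(0),cv2.minAreaRect((Q[:,:2]*1000).astype(np.float32)))
W,im=cloud('top','t1')
cv2.imwrite('pics/t1z.png',cv2.resize(im[160:245,320:470],None,fx=5,fy=5,interpolation=cv2.INTER_CUBIC))
E
```

```text
time_s: 1.58
eef_pos: [0.5238, -0.2969, 0.2318]
eef_rot: [-0.005, 0.708, -0.007, -0.706]
wrist_force: [0.0, -0.5, -0.2]
opening: 1.001
holder_mouth [{'rect': [282.9, 147.0, 346.2, 212.4], 'confidence': 0.83}, {'rect': [318.4, 15.7, 403.1, 101.9], 'confidence': 0.57}]
stylus_handle [{'rect': [305.4, 170.7, 332.0, 206.0], 'confidence': 0.73}]
t 1.77 p [ 0.521  -0.2999  0.2318] psi -91.2 tilt 0.18 q6 0.87 F [ 0.2 -0.3  0.4] open 0.998 dist mm 13.9
1 1.18 0.02 0.74 -0.021 -0.001 -0.003 ; 
251 [ 0.51229492 -0.2987376   0.11034343] ((512.1112060546875, -298.8039855957031), (12.986538887023926, 13.65027141571045), 88.85552978515625)
2644 [ 0.51492619 -0.29844308  0.05453691] ((511.6251220703125, -298.5121765136719), (60.767921447753906, 60.121070861816406), 2.608757257461548)
```

View pics/w1.png

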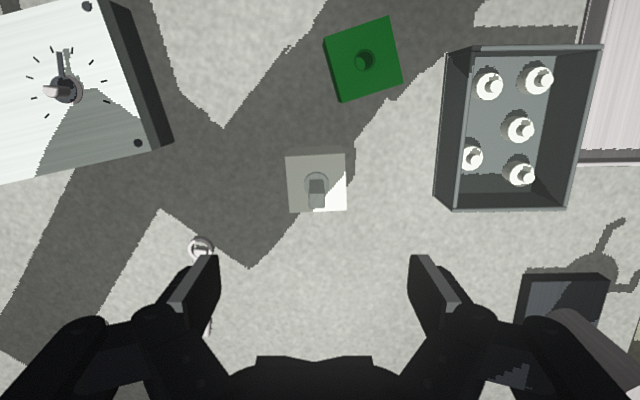

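The holder is at (317,183) with the stylus handle inside it at (317,190). The station is at upper left and the green look-alike at (362,58). Stylus at about (0.5125, -0.2995).

```bash
python3 -m creep '1 3.5 0 0.4 -0.02 0 0; 1 4 0 0.4 -0.02 0 0; 1 3 0 0 0 0 0; 1 0 0 0 0 0 0'
python3 - <<'E'
from h import *
plan(.5125,-.2993,.0725,np.radians(-89.5),claw=1,n=4)
E
```

```text
time_s: 2.28
eef_pos: [0.5096, -0.3057, 0.1259]
eef_rot: [0.007, 0.708, 0.003, -0.706]
wrist_force: [-0.4, -0.3, 0.3]
opening: 1.0
t 2.27 p [ 0.5096 -0.3057  0.1259] psi -89.24 tilt 0.36 q6 0.82 F [-0.4 -0.3  0.3] open 1.0 dist mm 53.9
1 1.34 -0.17 -0.07 0.001 -0.001 -0.001 ; 1 1.34 -0.17 -0.07 0.001 -0.001 -0.001 ; 1 1.34 -0.16 -0.07 0.001 -0.001 -0.001 ; 1 1.34 -0.16 -0.07 0.001 -0.001 -0.001 ;
```

```bash
python3 -m creep '1 1.3 -0.1 0 0 0 0; 1 1.3 -0.1 0 0 0 0'
python3 - <<'E'
from h import *
for i in range(5):
    o=ctrl.get_obs();print(o['time_s'],o['eef_pos'].round(4),o['q'].round(4));ctrl.camera('top')
plan(.5125,-.2993,.0725,np.radians(-89.5),claw=1,n=2)
E
```

```text
time_s: 2.52
eef_pos: [0.5106, -0.3066, 0.1022]
eef_rot: [0.008, 0.709, 0.001, -0.705]
wrist_force: [0.2, 0.0, 0.2]
opening: 0.999
2.525 [ 0.5106 -0.3066  0.1022] [-0.7382  0.362   1.6619 -0.0032  1.1061  0.8226]
2.575 [ 0.51   -0.3058  0.1005] [-0.7381  0.3639  1.6634 -0.0032  1.105   0.8227]
2.625 [ 0.5099 -0.3056  0.1009] [-0.7378  0.3634  1.663  -0.0031  1.1066  0.8226]
2.675 [ 0.5103 -0.3057  0.1016] [-0.7376  0.3628  1.6623 -0.0031  1.1072  0.8226]
2.725 [ 0.5106 -0.3059  0.1021] [-0.7375  0.3622  1.6618 -0.0031  1.1074  0.8226]
t 2.77 p [ 0.5108 -0.3061  0.1024] psi -89.3 tilt 0.64 q6 0.82 F [ 0.   0.2 -0.6] open 0.999 dist mm 30.7
1 1.49 -0.35 -0.08 0.002 -0.003 -0.005 ; 1 1.5 -0.34 -0.08 0.002 -0.003 -0.005 ;
```

```bash
python3 -m creep '1 0.5 -0.5 -0.1 0 0 -0.005; 1 1 -0.35 -0.1 0 0 -0.005; 1 1.2 -0.1 -0.1 0 0 0'
python3 - <<'E'
from h import *
plan(.5125,-.2993,.0725,np.radians(-89.5),claw=1,n=1)
E
```

```text
time_s: 3.15
eef_pos: [0.5154, -0.2967, 0.0759]
eef_rot: [0.005, 0.71, 0.004, -0.704]
wrist_force: [0.4, 0.1, -0.2]
opening: 1.003
t 3.15 p [ 0.5154 -0.2967  0.0759] psi -89.27 tilt 0.52 q6 0.83 F [ 0.4  0.1 -0.2] open 1.003 dist mm 5.2
1 0.34 0.26 0.3 0.004 -0.009 -0.001 ;
```

```bash
python3 -m creep '1 0.3 0.2 0.2 0 -0.008 0; 1 0 0 0 0 0 0'
python3 - <<'E'
from h import *
plan(.5125,-.2993,.0725,np.radians(-89.5),claw=1,n=1)
E
```

```text
time_s: 3.4
eef_pos: [0.5125, -0.2979, 0.0708]
eef_rot: [-0.004, -0.706, -0.005, 0.708]
wrist_force: [-0.2, 0.1, 0.5]
opening: 0.999
t 3.4 p [ 0.5125 -0.2979  0.0708] psi -89.25 tilt 0.12 q6 0.83 F [-0.2  0.1  0.5] open 0.999 dist mm 2.2
1 -0.17 0.14 0.0 0.004 0.002 0.001 ;
```

```bash
python3 -m creep '1 -0.15 0.12 0 0 0 0; 0 0 0 0 0 0 0; 0 0 0 0 0 0 0; 0 0 0 0 0 0 0; 0 0 0 0 0 0 0; 0 0 0 0 0 0 0; 0 0 0 0 0 0 0'
python3 - <<'E'
from h import *
shot('wrist','w2')
plan(.5125,-.2993,.0725,np.radians(-89.5),claw=0,n=1)
E
```

```text
time_s: 4.28
eef_pos: [0.513, -0.2999, 0.0734]
eef_rot: [-0.005, -0.707, -0.004, 0.707]
wrist_force: [0.4, 0.1, -1.2]
opening: 0.15
t 4.33 p [ 0.513  -0.2999  0.0734] psi -89.27 tilt 0.05 q6 0.83 F [ 0.3  0.5 -0.6] open 0.155 dist mm 1.2
0 0.09 -0.06 0.05 0.004 0.001 -0.001 ;
```

View pics/w2.png

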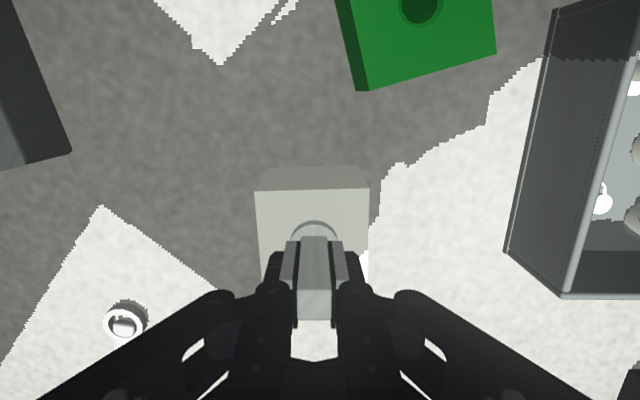

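Stylus is gripped: opening 0.155 ≈ 13 mm, and the handle sits between the pads at (315,280). Lifting next.

```bash
python3 -m creep '0 -3 0 0 0 0 0; 0 -4 0 0 0 0 0; 0 -4 0 0 0 0 0; 0 -1 0 0 0 0 0'
python3 - <<'E'
from h import *
plan(.5906,-.0,.20,np.radians(-89.5),claw=0)
E
```

```text
time_s: 4.82
eef_pos: [0.5118, -0.2987, 0.194]
eef_rot: [-0.003, -0.705, -0.006, 0.709]
wrist_force: [-0.5, 0.3, -0.1]
opening: 0.152
t 4.83 p [ 0.5118 -0.2987  0.194 ] psi -89.27 tilt 0.33 q6 0.83 F [-0.5  0.3 -0.1] open 0.152 dist mm 308.9
0 -0.08 -4.25 -1.18 0.001 0.001 0.0 ; 0 -0.08 -4.25 -1.18 0.001 0.001 0.0 ; 0 -0.08 -4.25 -1.17 0.001 0.001 0.0 ; 0 -0.08 -4.25 -1.17 0.001 0.001 0.0 ; 0 -0.08 -4.25 -1.17 0.001 0.001 0.0 ; 0 -0.08 -4.26 -1.17 0.001 0.001 0.0 ; 0 -0.08 -4.26 -1.17 0.001 0.001 0.0 ;
```

```bash
python3 -m creep '0 -0.1 -4.2 -1.15 0 0 0; 0 -0.1 -4.2 -1.15 0 0 0; 0 -0.1 -4.2 -1.15 0 0 0; 0 -0.1 -4.2 -1.15 0 0 0; 0 -0.1 -4.2 -1.15 0 0 0; 0 -0.1 -4.2 -1.15 0 0 0; 0 -0.1 -4.2 -1.15 0 0 0; 0 0 0 0 0 0 0; 0 0 0 0 0 0 0'
python3 - <<'E'
from h import *
im,d=shot('wrist','w3'); shot('top','t3')
W,im=cloud('wrist','w3')
S=W.reshape(-1,3); m=(S[:,2]>.052)&(S[:,2]<.066)&(abs(S[:,0]-.6)<.11)&(abs(S[:,1]+.03)<.13);Q=S[m]
print(len(Q),Q.mean(0),np.median(Q[:,2]),cv2.minAreaRect((Q[:,:2]*1000).astype(np.float32)))
plan(.5906,.027,.15,np.radians(-89.5),claw=0)
E
```

```text
time_s: 5.95
eef_pos: [0.5857, 0.0056, 0.1906]
eef_rot: [-0.001, -0.701, -0.006, 0.714]
wrist_force: [0.4, -1.1, -0.4]
opening: 0.156
35057 [ 0.60735851 -0.028485    0.05954643] 0.05953813977955902 ((598.6845703125, -26.530967712402344), (140.69284057617188, 201.46461486816406), 11.221267700195312)
t 6.05 p [0.5858 0.005  0.1909] psi -89.5 tilt 1.12 q6 1.36 F [ 0.2  0.8 -1.5] open 0.157 dist mm 46.7
0 4.1 -2.16 -0.57 0.0 0.018 0.008 ;
```

View pics/w3.png

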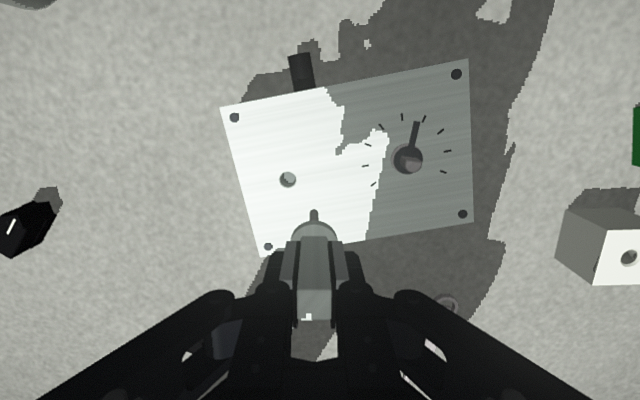

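View pics/t3.png

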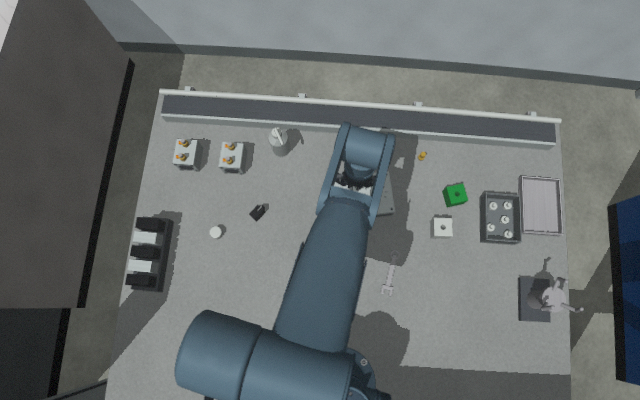

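Wrist view: the station is below, with the button recess at (288,180), the D-shaft at (410,158) with its tongue pointing up to about (416,122), and the pin tip at (314,212). The holder at (630,257) is empty.

```bash
python3 - <<'E'
from h import *
W,im=cloud('wrist','w3')
cv2.imwrite('pics/w3a.png',cv2.resize(im[100:230,260:460],None,fx=4,fy=4,interpolation=cv2.INTER_CUBIC))
z=np.load('pics/w3.npz');M=rot(z['q'])
tip=z['p']+M@np.array([.0634,0,0]);print('tip',tip,proj('wrist','w3',tip), proj('wrist','w3',z['p']+M@np.array([.0634-.025,0,0])))
y=np.radians(11.25);C=np.array([.5987,-.0265]);ax=np.array([np.cos(y),np.sin(y)]);ay=np.array([-ax[1],ax[0]])
print(C+.058*ay,C-.045*ay, proj('wrist','w3',[[*(C+.058*ay),.06],[*(C-.045*ay),.06],[*(C-.045*ay),.083]]))
print(W[180,288],W[155,405:420])
E
```

```text
tip [0.58454539 0.00604759 0.12719012] [[314.57454943 211.56081801]] [[314.63660649 226.10805876]]
[0.58738476 0.03038555] [ 0.60747906 -0.07063534] [[287.14491612 179.75749872]
 [405.48314008 158.51393388]
 [413.12325198 164.77431122]]
[0.58466375 0.03041044 0.05128463] [[ 0.61202131 -0.06781888  0.06753112]
 [ 0.61181237 -0.06894822  0.06644526]
 [ 0.61186304 -0.06971779  0.06664401]
 [ 0.61155085 -0.07100427  0.06504633]
 [ 0.61196742 -0.07124869  0.06705681]
 [ 0.61175356 -0.07240048  0.06594557]
 [ 0.61171183 -0.07330538  0.06568655]
 [ 0.61200394 -0.07371412  0.06708161]
 [ 0.61194974 -0.07463581  0.06676091]
 [ 0.61198996 -0.07541577  0.06690812]
 [ 0.6118951  -0.07640258  0.06638564]
 [ 0.61200242 -0.07707849  0.06686553]
 [ 0.61201816 -0.07789511  0.06689134]
 [ 0.61180567 -0.07907346  0.06578499]
 [ 0.61189795 -0.07977075  0.06619036]]
```

View pics/w3a.png

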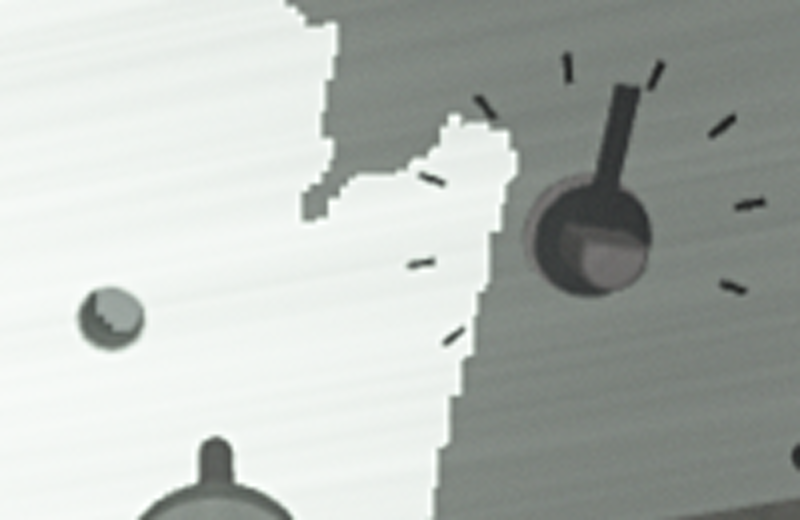

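```bash
python3 - <<'E'
from h import *
print('button',ray('wrist','w3',287.8,179.5,.06))
for zt in (.062,.064,.067):
  a=ray('wrist','w3',411.3,146.3,zt);b=ray('wrist','w3',416.5,122,zt);print(zt,a,b,np.degrees(np.arctan2(*(b-a)[1::-1])))
print('shafttop',ray('wrist','w3',260+614/4,100+266/4,.083))
for zt in (.062,.067):
  a=ray('top','top0',320+280/5,160+160/5,zt);b=ray('top','top0',320+293/5,160+118/5,zt);print(zt,a,b,np.degrees(np.arctan2(*(b-a)[1::-1])))
plan(.5878,.0298,.138,np.radians(-89.5),claw=0,n=3)
E
```

```text
button [0.58762532 0.02981067 0.06      ]
0.062 [ 0.61831537 -0.07387153  0.062     ] [ 0.63823025 -0.07598473  0.062     ] -6.057082078188448
0.064 [ 0.6186645  -0.07327986  0.064     ] [ 0.63843141 -0.07537736  0.064     ] -6.0570820781884605
0.067 [ 0.61918818 -0.07239235  0.067     ] [ 0.63873316 -0.0744663   0.067     ] -6.0570820781884605
shafttop [ 0.60609898 -0.0710809   0.083     ]
0.062 [ 0.6109384  -0.07620933  0.062     ] [ 0.64036427 -0.08337364  0.062     ] -13.683556556248059
0.067 [ 0.60958745 -0.07570907  0.067     ] [ 0.63890312 -0.08284655  0.067     ] -13.68355655624817
t 6.05 p [0.5858 0.005  0.1909] psi -89.5 tilt 1.12 q6 1.36 F [ 0.2  0.8 -1.5] open 0.157 dist mm 58.4
0 1.77 -0.81 -0.11 0.0 0.006 0.003 ; 0 1.77 -0.82 -0.1 0.0 0.006 0.003 ; 0 1.76 -0.82 -0.08 0.0 0.006 0.003 ;
```

```bash
python3 -m creep '0 1 -1.2 -0.2 0 0.01 0.005; 0 2 -1 -0.1 0 0.01 0.005; 0 1.5 -0.3 0 0 0 0; 0 0 0 0 0 0 0; 0 0 0 0 0 0 0'
python3 - <<'E'
from h import *
shot('wrist','w4')
W,im=cloud('wrist','w4')
cv2.imwrite('pics/w4a.png',cv2.resize(im[120:270,250:450],None,fx=4,fy=4,interpolation=cv2.INTER_CUBIC))
z=np.load('pics/w4.npz');M=rot(z['q']);tip=z['p']+M@np.array([.0634,0,0]);print('tip',tip,proj('wrist','w4',tip),proj('wrist','w4',[.5876,.0298,.06]))
plan(.5878,.0298,.138,np.radians(-89.5),claw=0,n=1)
E
```

```text
time_s: 6.68
eef_pos: [0.5881, 0.0287, 0.1431]
eef_rot: [0.002, 0.708, 0.0, -0.706]
wrist_force: [-0.2, -0.3, 0.2]
opening: 0.154
tip [0.58824147 0.02848502 0.07971969] [[314.58352826 211.53368701]] [[312.67158689 203.00555818]]
t 6.72 p [0.588  0.0287 0.1431] psi -89.79 tilt 0.23 q6 1.42 F [-0.2 -0.6 -0.5] open 0.151 dist mm 5.2
0 0.51 -0.11 0.02 -0.005 -0.003 -0.003 ;
```

View pics/w4a.png

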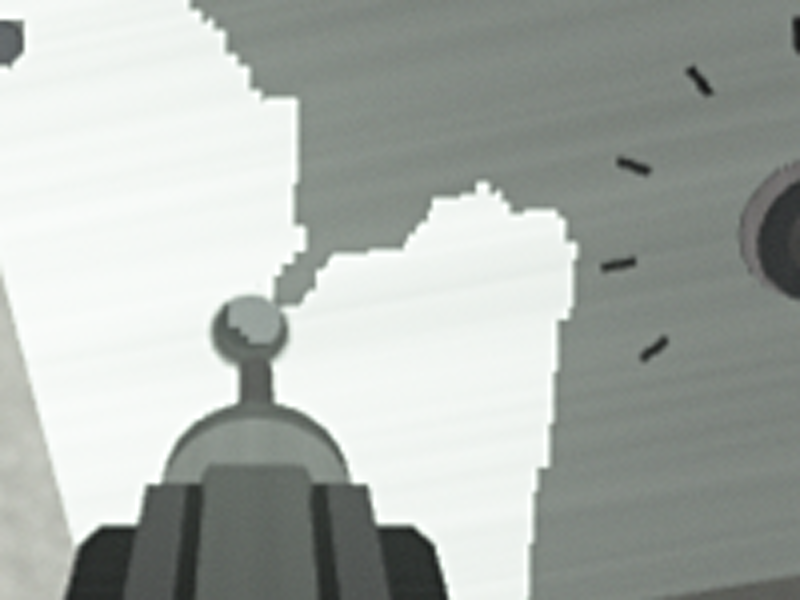

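Recess centre is at about (312.4,202.5) in the full frame, matching the prediction of (312.7,203). The pin is aligned, so I'm descending.

```bash
python3 -m creep '0 1 -0.15 0.03 0 0 0; 0 0.7 -0.1 0 0 0 0; 0 0 0 0 0 0 0'
python3 - <<'E'
from h import *
shot('wrist','w5')
im=np.load('pics/w5.npz')['im']
cv2.imwrite('pics/w5a.png',cv2.resize(im[120:270,250:450],None,fx=4,fy=4,interpolation=cv2.INTER_CUBIC))
plan(.5878,.0298,.116,np.radians(-89.5),claw=0,n=1)
E
```

```text
time_s: 7.1
eef_pos: [0.5884, 0.0307, 0.1259]
eef_rot: [0.002, 0.709, -0.0, -0.706]
wrist_force: [0.6, -0.2, -1.0]
opening: 0.161
t 7.15 p [0.5886 0.0307 0.1262] psi -89.83 tilt 0.33 q6 1.42 F [ 0.8  0.4 -1.4] open 0.153 dist mm 10.3
0 1.02 0.08 0.08 -0.006 -0.005 -0.003 ;
```

View pics/w5a.png

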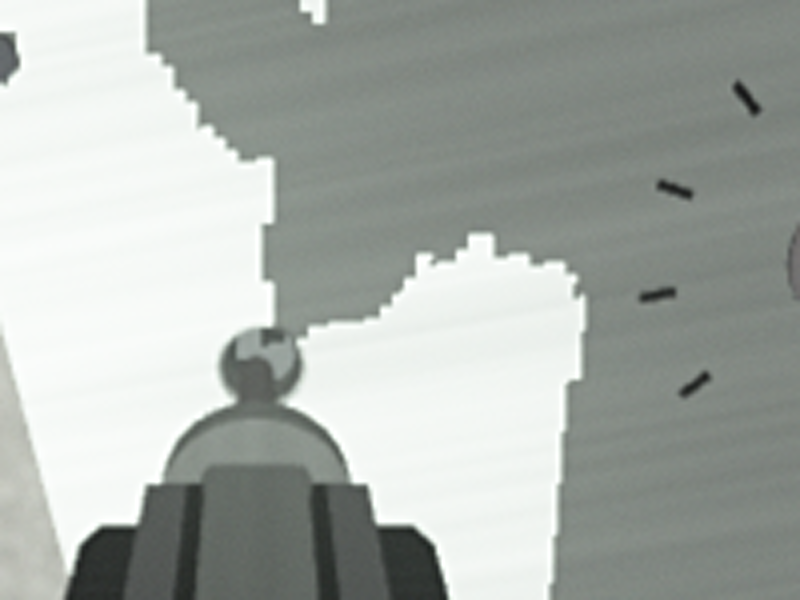

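Pin end at (256,366) in the zoom, inside the recess circle centred on (260,366). Descending in small steps.

```bash
python3 -m creep '0 0.5 0.03 0.03 0 0 0; 0 0.5 0.03 0 0 0 0; 0 0 0 0 0 0 0'; python3 -m creep '0 0.4 0 0 0 0 0;0 0 0 0 0 0 0';python3 -m creep '0 0.3 0 0 0 0 0'
```

```text
time_s: 7.52
eef_pos: [0.5885, 0.0299, 0.1158]
eef_rot: [0.002, 0.709, -0.0, -0.705]
wrist_force: [0.1, -0.1, -0.3]
opening: 0.159
time_s: 7.78
eef_pos: [0.5892, 0.0299, 0.1127]
eef_rot: [0.002, 0.709, -0.0, -0.705]
wrist_force: [-1.7, 0.7, 3.4]
opening: 0.153
time_s: 7.9
eef_pos: [0.5896, 0.0299, 0.1108]
eef_rot: [0.002, 0.71, -0.0, -0.704]
wrist_force: [-4.8, 1.4, 20.3]
opening: 0.155
```

```bash
python3 -m creep '0 0.1 0 0 0 0 0'; python3 -m creep '0 -1 0 0 0 0 0; 0 -3 0 0 0 0 0; 0 -4 0 0 0 0 0; 0 -1.5 0 0 0 0 0;0 0 0 0 0 0 0'
python3 - <<'E'
from h import *
shot('wrist','w6')
z=np.load('pics/w6.npz');M=rot(z['q']);tip=z['p']+M@np.array([.0634,0,0]);print('tip',tip,proj('wrist','w6',tip))
plan(.513,-.2999,.195,np.radians(-89.4),claw=0)
E
```

```text
time_s: 8.02
eef_pos: [0.5897, 0.0299, 0.1111]
eef_rot: [0.003, 0.71, -0.0, -0.704]
wrist_force: [-5.6, 0.0, 10.9]
opening: 0.155
time_s: 8.65
eef_pos: [0.5884, 0.0303, 0.2071]
eef_rot: [0.002, 0.709, -0.0, -0.705]
wrist_force: [-0.5, 0.8, -1.6]
opening: 0.152
tip [0.5887587  0.03004073 0.1437437 ] [[314.58408426 211.53090134]]
t 8.7 p [0.588  0.0303 0.2063] psi -89.81 tilt 0.34 q6 1.42 F [-0.4  0.7 -1. ] open 0.158 dist mm 338.8
0 0.17 4.71 1.09 -0.001 -0.001 -0.001 ; 0 0.17 4.71 1.09 -0.001 -0.001 -0.001 ; 0 0.17 4.71 1.1 -0.001 -0.001 -0.001 ; 0 0.17 4.71 1.1 -0.001 -0.001 -0.001 ; 0 0.17 4.71 1.11 -0.001 -0.001 -0.001 ; 0 0.17 4.71 1.11 -0.001 -0.001 -0.001 ; 0 0.16 4.71 1.12 -0.001 -0.001 -0.001 ;
```

View pics/w6.png

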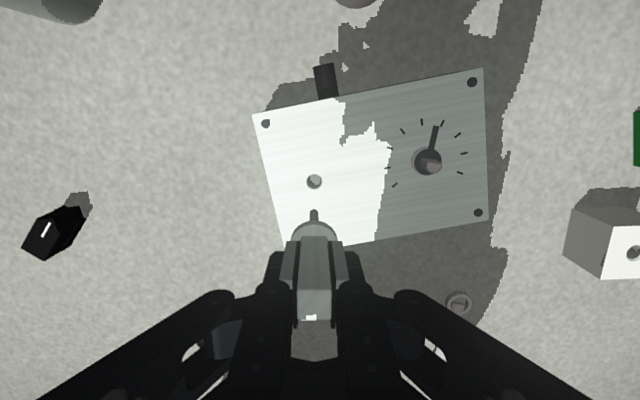

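The button bottomed out: force rose to 20 N with the pin 13 mm below the station top. The picture shows the stylus unshifted in the grip, with its tip at (314,212). Returning to the holder.

```bash
python3 -m creep '0 0.1 4.7 1.1 0 0 0; 0 0.1 4.7 1.1 0 0 0; 0 0.1 4.7 1.1 0 0 0; 0 0.1 4.7 1.1 0 0 0; 0 0.1 4.7 1.1 0 0 0; 0 0.1 4.7 1.1 0 0 0; 0 0.1 4.7 1.1 0 0 0; 0 0 0 0 0 0 0'
python3 - <<'E'
from h import *
plan(.513,-.2999,.14,np.radians(-89.3),claw=0,n=3)
E
```

```text
time_s: 9.7
eef_pos: [0.5032, -0.3045, 0.1819]
eef_rot: [0.001, -0.702, -0.005, 0.712]
wrist_force: [-0.5, 1.0, -1.0]
opening: 0.154
t 9.7 p [ 0.5032 -0.3045  0.1819] psi -89.68 tilt 0.98 q6 0.82 F [-0.5  1.  -1. ] open 0.154 dist mm 43.2
0 1.39 -0.14 -0.35 -0.002 0.005 0.003 ; 0 1.39 -0.14 -0.34 -0.002 0.005 0.003 ; 0 1.39 -0.14 -0.33 -0.002 0.005 0.003 ;
```

```bash
python3 -m creep '0 1.4 -0.3 -0.5 0 0.01 0.005; 0 1.4 -0.2 -0.4 0 0.008 0; 0 1 0 0 0 0 0; 0 0 0 0 0 0 0; 0 0 0 0 0 0 0'
python3 - <<'E'
from h import *
shot('wrist','w7')
im=np.load('pics/w7.npz')['im']
cv2.imwrite('pics/w7a.png',cv2.resize(im[120:320,220:420],None,fx=3,fy=3,interpolation=cv2.INTER_CUBIC))
plan(.513,-.2999,.12,np.radians(-89.3),claw=0,n=2)
E
```

```text
time_s: 10.32
eef_pos: [0.5106, -0.2952, 0.1373]
eef_rot: [0.001, -0.706, -0.006, 0.708]
wrist_force: [-0.6, -0.4, -0.9]
opening: 0.156
t 10.38 p [ 0.5106 -0.2951  0.1373] psi -89.62 tilt 0.59 q6 0.83 F [-0.6  0.5 -1.3] open 0.155 dist mm 18.1
0 0.86 0.25 -0.12 -0.003 0.001 0.005 ; 0 0.87 0.24 -0.12 -0.003 0.001 0.005 ;
```

View pics/w7a.png

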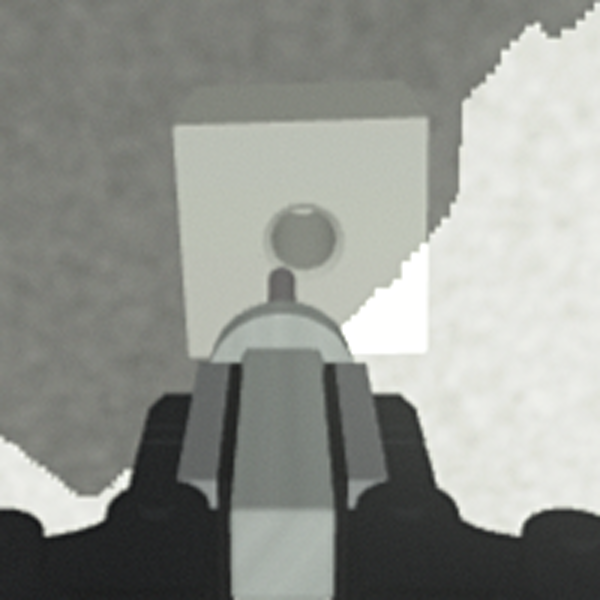

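```bash
python3 - <<'E'
from h import *
h=ray('wrist','w7',220+303/3,120+238/3,.055);print(h)
plan(h[0],h[1],.124,np.radians(-89.3),claw=0,n=2)
E
```

```text
[ 0.51292583 -0.29904765  0.055     ]
t 10.38 p [ 0.5106 -0.2951  0.1373] psi -89.62 tilt 0.59 q6 0.83 F [-0.6  0.5 -1.3] open 0.155 dist mm 14.1
0 0.66 0.2 -0.12 -0.003 0.001 0.005 ; 0 0.67 0.2 -0.12 -0.003 0.001 0.005 ;
```

The empty hole is at (321,199). Its ray gives (0.5129, -0.2990), which agrees with the earlier grasp point.

```bash
python3 -m creep '0 0.6 0.25 -0.15 0 0.001 0.005; 0 0.6 0.2 -0.12 0 0.001 0.005; 0 0 0 0 0 0 0'
python3 - <<'E'
from h import *
plan(.5130,-.2993,.1,np.radians(-89.3),claw=0,n=2)
E
```

```text
time_s: 10.75
eef_pos: [0.514, -0.3004, 0.1256]
eef_rot: [0.003, 0.708, 0.002, -0.706]
wrist_force: [0.3, 0.1, -0.8]
opening: 0.158
t 10.75 p [ 0.514  -0.3004  0.1256] psi -89.62 tilt 0.16 q6 0.84 F [ 0.3  0.1 -0.8] open 0.158 dist mm 25.6
0 1.28 -0.06 0.05 -0.003 -0.001 -0.001 ; 0 1.28 -0.06 0.05 -0.003 -0.001 -0.001 ;
```

```bash
python3 -m creep '0 1.2 -0.08 0.06 0 0 0; 0 1.2 -0.05 0.05 0 0 0; 0 0 0 0 0 0 0'
python3 - <<'E'
from h import *
plan(.5130,-.2993,.074,np.radians(-89.3),claw=0,n=2)
E
```

```text
time_s: 11.12
eef_pos: [0.5125, -0.2989, 0.0994]
eef_rot: [0.003, 0.708, 0.002, -0.707]
wrist_force: [-0.2, 0.4, 0.0]
opening: 0.152
t 11.12 p [ 0.5125 -0.2989  0.0994] psi -89.64 tilt 0.11 q6 0.84 F [-0.2  0.4  0. ] open 0.152 dist mm 25.4
0 1.27 0.02 -0.02 -0.003 -0.001 -0.001 ; 0 1.27 0.02 -0.02 -0.003 -0.001 -0.001 ;
```

```bash
python3 -m creep '0 1.2 0 0 0 0 0; 0 1.0 0 0 0 0 0; 0 0.2 0 0 0 0 0; 0 0 0 0 0 0 0'
```

```text
time_s: 11.62
eef_pos: [0.5125, -0.2989, 0.0735]
eef_rot: [0.003, 0.707, 0.002, -0.707]
wrist_force: [-0.3, 0.1, -1.2]
opening: 0.152
```

```bash
python3 -m creep '0 0.1 0 0 0 0 0; 1 0 0 0 0 0 0; 1 0 0 0 0 0 0; 1 0 0 0 0 0 0; 1 0 0 0 0 0 0; 1 0 0 0 0 0 0'; python3 -m creep '1 -3 0 0 0 0 0; 1 -5 0 0 0 0 0; 1 -5 0 0 0 0 0; 1 -2 0 0 0 0 0; 1 0 0 0 0 0 0'
python3 - <<'E'
from h import *
shot('wrist','w8')
W,im=cloud('wrist','w8')
S=W.reshape(-1,3)
for lo,hi in [(.105,.12),(.05,.058)]:
    m=(S[:,2]>lo)&(S[:,2]<hi)&(abs(S[:,0]-.513)<.04)&(abs(S[:,1]+.3)<.04); Q=S[m]; print(len(Q),Q.mean(0),cv2.minAreaRect((Q[:,:2]*1000).astype(np.float32)))
plan(.55,-.06,.22,np.radians(-90),claw=1)
E
```

```text
time_s: 12.38
eef_pos: [0.5134, -0.2997, 0.0746]
eef_rot: [0.003, 0.708, 0.001, -0.706]
wrist_force: [0.5, 0.1, 0.3]
opening: 0.999
time_s: 13.0
eef_pos: [0.5123, -0.2987, 0.2277]
eef_rot: [0.003, 0.707, 0.002, -0.707]
wrist_force: [-0.5, 0.3, -0.4]
opening: 0.998
276 [ 0.51234613 -0.2981275   0.11021161] ((511.8434143066406, -298.46124267578125), (13.70421028137207, 13.476164817810059), 0.298179566860199)
2823 [ 0.51445564 -0.29858264  0.05454157] ((511.769775390625, -298.5250244140625), (60.439754486083984, 60.07071304321289), 2.4681692123413086)
t 13.05 p [ 0.5119 -0.2984  0.2266] psi -89.64 tilt 0.02 q6 0.84 F [0.2 0.6 0.3] open 1.002 dist mm 241.5
1 0.13 -4.76 -0.79 0.001 0.0 -0.0 ; 1 0.13 -4.76 -0.78 0.001 0.0 -0.0 ; 1 0.13 -4.77 -0.78 0.001 0.0 -0.0 ; 1 0.13 -4.77 -0.77 0.001 0.0 -0.0 ; 1 0.13 -4.77 -0.77 0.001 0.0 -0.0 ;
```

View pics/w8.png

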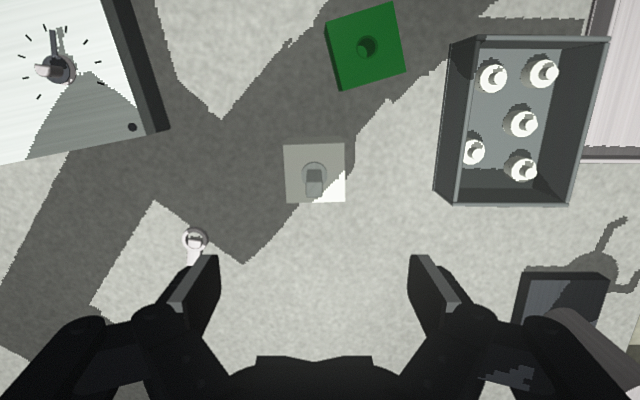

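The stylus is back in the holder at (314,178), with its handle top at the original height of 110 mm. Next is a close look at the shaft.

```bash
python3 -m creep '1 0.2 -4.7 -1.9 0 0 0; 1 0.2 -4.7 -1.9 0 0 0; 1 0.2 -4.7 -1.9 0 0 0; 1 0.2 -4.7 -1.9 0 0 0; 1 0.8 -3.8 -1.9 0 0 0; 1 0 0 0 0 0 0; 1 0 0 0 0 0 0'
python3 - <<'E'
from h import *
shot('wrist','w9');shot('top','t9')
W,im=cloud('wrist','w9')
S=W.reshape(-1,3); m=(S[:,2]>.055)&(S[:,2]<.0625)&(abs(S[:,0]-.6)<.11)&(abs(S[:,1]+.03)<.13);Q=S[m]
print(len(Q),cv2.minAreaRect((Q[:,:2]*1000).astype(np.float32)))
p=proj('wrist','w9',[.608,-.072,.075])[0];print(p)
u,v=map(int,p)
x0,y0=u-60,v-60
print(x0,y0)
cv2.imwrite('pics/w9a.png',cv2.resize(im[y0:y0+120,x0:x0+120],None,fx=5,fy=5,interpolation=cv2.INTER_CUBIC))
plan(.608,-.072,.2)
E
```

```text
time_s: 13.92
eef_pos: [0.6022, -0.0643, 0.1958]
eef_rot: [0.001, -0.701, -0.004, 0.714]
wrist_force: [0.0, -0.3, -0.8]
opening: 0.997
32697 ((598.48291015625, -26.25574493408203), (141.00613403320312, 200.96392822265625), 11.12302303314209)
[324.73153917 178.6063021 ]
264 118
t 14.03 p [ 0.6021 -0.0648  0.1963] psi -89.89 tilt 1.09 q6 1.26 F [-0.4 -0.3  0.6] open 0.999 dist mm 10.0
1.0 -0.39 0.71 -0.58 0.0 0.018 0.007 ;
```

View pics/w9a.png

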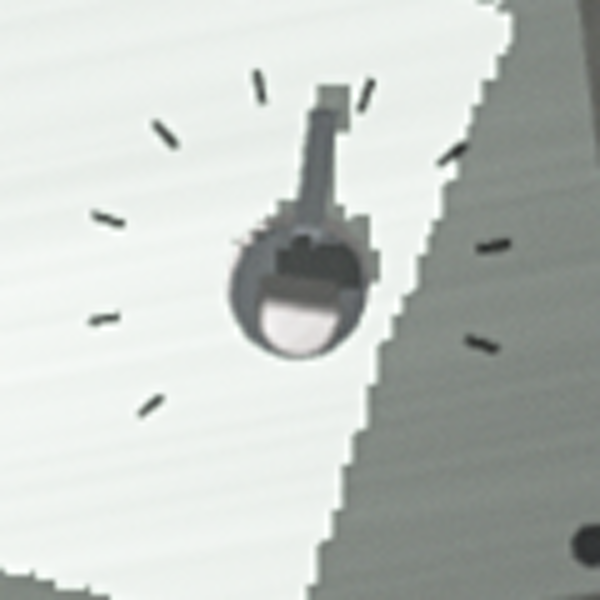

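View pics/w9.png

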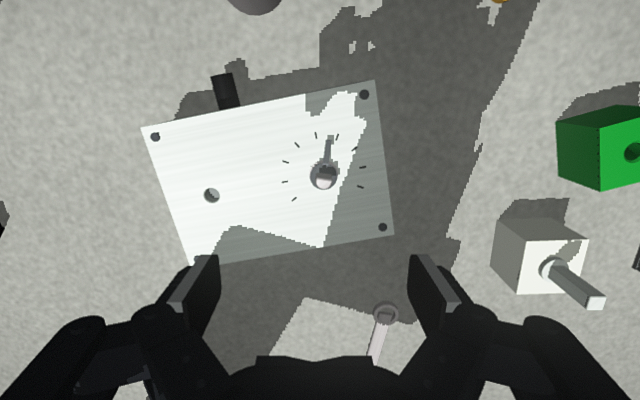

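```bash
python3 - <<'E'
from h import *
W,im=cloud('wrist','w9')
for zt in (.061,.063,.066,.07):
  r=lambda u,v:ray('wrist','w9',264+u/5,118+v/5,zt)[:2]
  c,a,b=r(299,287),r(314,215),r(322,110)
  ang=lambda d:np.degrees(np.arctan2(d[1],d[0]))
  print(zt,c,b,np.linalg.norm(b-c),ang(b-c),ang(b-a))
r=lambda u,v:ray('wrist','w9',264+u/5,118+v/5,.083)[:2]
l,rr=r(259,298),r(341,304); print('flat',l,rr,np.linalg.norm(l-rr),np.degrees(np.arctan2(*(l-rr)[::-1]))-90,(l+rr)/2)
S=W[118+35:118+80,264+40:264+80].reshape(-1,3)
m=(S[:,2]>.078)&(S[:,2]<.09);Q=S[m];print(len(Q),Q.mean(0),np.median(Q[:,2]),cv2.minEnclosingCircle((Q[:,:2]*1000).astype(np.float32)))
for v in range(118+23,118+70,3): print(v,W[v,264+62].round(4))
y=np.radians(11.13);C=np.array([.5985,-.0263]);ay=np.array([-np.sin(y),np.cos(y)]);print(C-.045*ay)
E
```

```text
0.061 [ 0.60697696 -0.07153489] [ 0.63810588 -0.07501926] 0.03132331996057058 -6.386739185021961 -3.32860974024039
0.063 [ 0.6075196  -0.07148439] [ 0.63842248 -0.07494346] 0.031095872470777712 -6.386739185021929 -3.3286097402403545
0.066 [ 0.60833354 -0.07140864] [ 0.63889737 -0.07482976] 0.030754701236088356 -6.3867391850219555 -3.3286097402403882
0.07 [ 0.60941881 -0.07130764] [ 0.63953057 -0.07467816] 0.030299806256502623 -6.386739185021941 -3.3286097402403803
flat [ 0.61106042 -0.06450993] [ 0.61012813 -0.07784343] 0.01336604614997061 -3.9996788351531336 [ 0.61059427 -0.07117668]
184 [ 0.60688772 -0.07044148  0.08200132] 0.08217804498570791 ((607.441162109375, -70.5036849975586), 6.919651508331299)
141 [ 0.638  -0.0728  0.0657]
144 [ 0.6357 -0.0728  0.0671]
147 [ 0.6332 -0.0729  0.067 ]
150 [ 0.6304 -0.073   0.0655]
153 [ 0.6284 -0.0729  0.0683]
156 [ 0.6255 -0.073   0.0669]
159 [ 0.6229 -0.0731  0.0667]
162 [ 0.6206 -0.0731  0.0677]
165 [ 0.618  -0.0731  0.0678]
168 [ 0.6151 -0.0732  0.0667]
171 [ 0.6125 -0.0732  0.0669]
174 [ 0.61   -0.0732  0.0676]
177 [ 0.6103 -0.0729  0.0782]
180 [ 0.6088 -0.0729  0.082 ]
183 [ 0.6062 -0.0729  0.0818]
186 [ 0.6039 -0.0729  0.0827]
[ 0.60718661 -0.07045363]
```

```bash
python3 - <<'E'
from h import *
W,im=cloud('wrist','w9')
S=W[110:200,290:360].reshape(-1,3)
for x0 in (.623,.626):
  m=(S[:,2]>.0635)&(S[:,2]<.070)&(S[:,0]>x0);Q=S[m][:,:2]
  d=cv2.fitLine((Q*1000).astype(np.float32),cv2.DIST_HUBER,0,.01,.01).ravel();print(len(Q),d,np.degrees(np.arctan2(d[1],d[0])),Q.mean(0),cv2.minAreaRect((Q*1000).astype(np.float32)))
  c=np.array([.6072,-.0706]);dd=Q.mean(0)-c;print(np.degrees(np.arctan2(dd[1],dd[0])))
m=(S[:,2]>.0635)&(S[:,2]<.070)&(S[:,0]<.62);Q=S[m];print(len(Q),Q[:,2].mean(),cv2.minEnclosingCircle((Q[:,:2]*1000).astype(np.float32)))
# perimeter mask of flat top
m=(S[:,2]>.0805);Q=S[m][:,:2]*1000
for a in np.radians([-15,-10,-5,0,5]): print(np.degrees(a),(Q@[np.cos(a),np.sin(a)]).max()-(Q@[np.cos(a),np.sin(a)]).min(),np.ptp(Q@[-np.sin(a),np.cos(a)]))
print(cv2.minAreaRect(Q.astype(np.float32)))
E
```

```text
117 [ 9.8691112e-01 -1.6126518e-01  6.3134375e+02 -7.3526634e+01] -9.280339 [ 0.63137382 -0.07355699] ((631.1309814453125, -73.57520294189453), (4.930499076843262, 16.390201568603516), 82.29766082763672)
-6.973883505065437
97 [ 9.8675698e-01 -1.6220571e-01  6.3277875e+02 -7.3757378e+01] -9.334947 [ 0.6327864  -0.07377093] ((632.7025146484375, -73.7701416015625), (4.934550762176514, 13.209275245666504), 82.46651458740234)
-7.064670205188256
364 0.0668748370824218 ((607.7883911132812, -70.63687896728516), 12.237957954406738)
-14.999999999999998 10.839666205351364 13.747796998470406
-10.0 10.470284105368819 13.653967636590153
-5.0 10.36491494635834 13.456223336504367
0.0 10.631126270180516 13.17937083776657
5.0 11.063812651211492 13.228261561081027
((605.7398681640625, -70.23426818847656), (13.554474830627441, 10.2251558303833), 82.83624267578125)
```

Shaft read from this view: axis about (0.6073, -0.0708), yaw about -7°. Now to the knob, which the top view puts at (0.523, 0.312) with yaw about -40°.

```bash
python3 - <<'E'
from h import *
plan(.523,.312,.19,np.radians(-130.3),claw=1,n=9)
E
```

```text
t 14.03 p [ 0.6021 -0.0648  0.1963] psi -89.89 tilt 1.09 q6 1.26 F [-0.4 -0.3  0.6] open 0.999 dist mm 385.1
1 0.11 -4.19 0.87 0.078 0.002 0.0 ; 1 0.11 -4.11 1.19 0.078 0.002 0.0 ; 1 0.11 -4.0 1.51 0.078 0.002 0.0 ; 1 0.11 -3.87 1.82 0.078 0.002 0.0 ; 1 0.1 -3.72 2.12 0.078 0.002 0.0 ; 1 0.1 -3.54 2.4 0.078 0.002 0.0 ; 1 0.09 -3.34 2.67 0.078 0.002 0.0 ; 1 0.08 -3.12 2.93 0.078 0.002 0.0 ; 1 0.08 -2.88 3.16 0.078 0.002 0.0 ;
```

```bash
python3 -m creep '1 0.1 -4.2 0.87 0.078 0.002 0; 1 0.1 -4.1 1.2 0.078 0.002 0; 1 0.1 -4 1.5 0.078 0.002 0; 1 0.1 -3.87 1.82 0.078 0.002 0; 1 0.1 -3.7 2.1 0.078 0.002 0; 1 0.1 -3.55 2.4 0.078 0.002 0; 1 0.1 -3.35 2.67 0.078 0.002 0; 1 0.1 -3.1 2.9 0.078 0.002 0; 1 0.1 -2.9 3.1 0.078 0.002 0; 1 0 0 0 0 0 0'
python3 -m creep '1 0 0 0 0 0 0'
python3 - <<'E'
from h import *
shot('wrist','w10')
W,im=cloud('wrist','w10')
S=W.reshape(-1,3)
m=(S[:,2]>.034)&(S[:,2]<.046)&(abs(S[:,0]-.523)<.06)&(abs(S[:,1]-.312)<.06);Q=(S[m][:,:2]*1000).astype(np.float32)
print(len(Q),Q.mean(0),np.median(S[m][:,2]),cv2.minAreaRect(Q))
plan(.523,.312,.1,np.radians(-130.3),claw=1)
E
```

```text
time_s: 15.28
eef_pos: [0.5323, 0.3089, 0.191]
eef_rot: [-0.258, 0.66, -0.258, -0.657]
wrist_force: [0.0, 0.3, 0.3]
opening: 1.0
time_s: 15.4
eef_pos: [0.5328, 0.3077, 0.191]
eef_rot: [-0.258, 0.66, -0.258, -0.656]
wrist_force: [0.0, -0.5, 0.1]
opening: 1.001
1395 [520.2122 316.7199] 0.03952207315596584 ((521.5740356445312, 315.7015380859375), (27.95365333557129, 53.177879333496094), 52.33022689819336)
t 15.45 p [0.5327 0.3076 0.1911] psi -132.83 tilt 0.29 q6 2.65 F [-0.1 -0.1 -0.8] open 1.004 dist mm 91.7
1 4.55 0.18 0.53 -0.022 -0.002 0.001 ; 1 4.55 0.17 0.52 -0.022 -0.002 0.001 ;
```

View pics/w10.png

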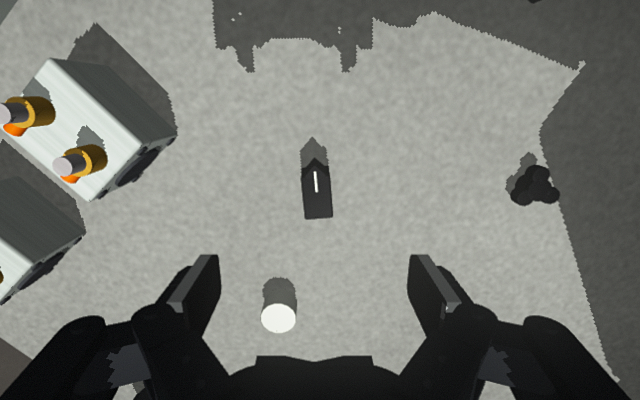

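Knob at (316,190) with its nose up the picture. It measures (0.520, 0.3165), yaw about -38.5°. The spacer at (279,318) and star at (533,187) are clear of the fingers.

```bash
python3 - <<'E'
from h import *
plan(.520,.3163,.06,np.radians(-128.5),claw=1,n=4)
E
```

```text
t 15.45 p [0.5327 0.3076 0.1911] psi -132.83 tilt 0.29 q6 2.65 F [-0.1 -0.1 -0.8] open 1.004 dist mm 132.0
1 3.27 0.07 0.4 -0.019 -0.001 0.001 ; 1 3.28 0.06 0.39 -0.019 -0.001 0.001 ; 1 3.28 0.05 0.39 -0.019 -0.001 0.001 ; 1 3.28 0.04 0.39 -0.019 -0.001 0.001 ;
```

```bash
python3 -m creep '1 3.2 0.07 0.45 -0.02 0 0; 1 3.2 0.07 0.4 -0.02 0 0; 1 3.2 0.05 0.4 -0.02 0 0; 1 3.2 0.05 0.4 -0.02 0 0; 1 0 0 0 0 0 0;1 0 0 0 0 0 0'
python3 - <<'E'
from h import *
shot('wrist','w11')
plan(.520,.3163,.012,np.radians(-128.5),claw=1,n=2)
E
```

```text
time_s: 16.2
eef_pos: [0.5253, 0.3082, 0.0631]
eef_rot: [-0.235, 0.671, -0.233, -0.664]
wrist_force: [0.1, 0.7, 1.0]
opening: 0.998
t 16.25 p [0.5251 0.3082 0.063 ] psi -128.7 tilt 0.6 q6 2.59 F [-0.6  0.2  0.1] open 1.0 dist mm 51.9
1 2.55 -0.14 0.47 -0.002 -0.004 0.003 ; 1 2.55 -0.15 0.46 -0.002 -0.004 0.003 ;
```

View pics/w11.png

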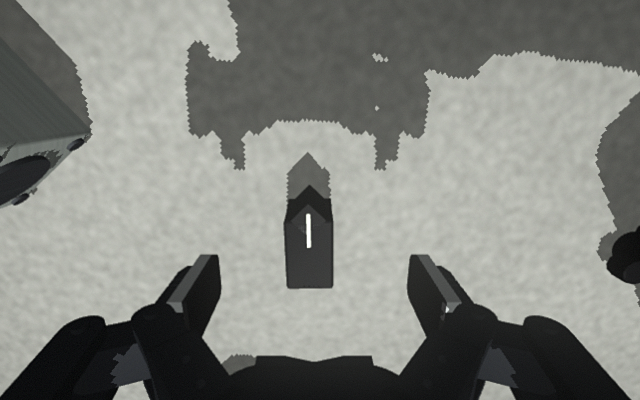

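Knob is at columns 285–333, with its white line nearly vertical at col 308, so the orientation is aligned within a degree or two.

```bash
python3 - <<'E'
from h import *
W,im=cloud('wrist','w11')
S=W.reshape(-1,3)
m=(S[:,2]>.034)&(S[:,2]<.046)&(abs(S[:,0]-.523)<.05)&(abs(S[:,1]-.312)<.05);Q=(S[m][:,:2]*1000).astype(np.float32)
r=cv2.minAreaRect(Q);print(len(Q),np.median(S[m][:,2]),r)
a=np.radians(r[2]-90);c=np.array(r[0])-2*np.array([np.cos(a),np.sin(a)]);print(c)
plan(c[0]/1e3,c[1]/1e3,.0075,np.radians(-128.5),claw=1,n=3)
E
```

```text
3716 0.039451921485039995 ((521.7691650390625, 315.60784912109375), (27.786256790161133, 53.59398651123047), 51.977264404296875)
[520.19363226 316.83979736]
t 16.25 p [0.5251 0.3082 0.063 ] psi -128.7 tilt 0.6 q6 2.59 F [-0.6  0.2  0.1] open 1.0 dist mm 56.4
1 1.85 -0.11 0.32 -0.001 -0.003 0.002 ; 1 1.85 -0.11 0.32 -0.001 -0.003 0.002 ; 1 1.85 -0.12 0.31 -0.001 -0.003 0.002 ;
```

```bash
python3 -m creep '1 1.7 -0.2 0.5 0 -0.004 0.003; 1 1.7 -0.15 0.4 0 -0.003 0.002; 1 1.3 -0.1 0.1 0 -0.003 0.002; 1 0 0 0 0 0 0'
python3 - <<'E'
from h import *
plan(.5202,.3166,.0075,np.radians(-128.3),claw=1,n=1)
E
```

```text
time_s: 16.75
eef_pos: [0.5216, 0.319, 0.0149]
eef_rot: [-0.235, 0.667, -0.234, -0.667]
wrist_force: [-0.0, -0.1, 0.0]
opening: 1.005
t 16.75 p [0.5216 0.319  0.0149] psi -128.73 tilt 0.07 q6 2.6 F [-0.  -0.1  0. ] open 1.005 dist mm 7.9
1 0.74 0.28 -0.04 -0.007 0.0 0.001 ;
```

```bash
python3 -m creep '1 0.7 0.25 -0.04 -0.007 0 0; 1 0 0 0 0 0 0'
python3 - <<'E'
from h import *
plan(.5202,.3166,.0075,np.radians(-128.3),claw=1,n=1)
E
```

```text
time_s: 17.0
eef_pos: [0.5203, 0.3168, 0.0074]
eef_rot: [-0.232, 0.668, -0.231, -0.668]
wrist_force: [-0.3, 0.0, 0.5]
opening: 1.002
t 17.0 p [0.5203 0.3168 0.0074] psi -128.28 tilt 0.06 q6 2.59 F [-0.3  0.   0.5] open 1.002 dist mm 0.3
1 -0.01 0.02 -0.0 0.0 0.0 0.001 ;
```

```bash
python3 -m creep '0 0 0 0 0 0 0; 0 0 0 0 0 0 0; 0 0 0 0 0 0 0; 0 0 0 0 0 0 0; 0 0 0 0 0 0 0;0 0 0 0 0 0 0'; 
python3 - <<'E'
from h import *
shot('wrist','w12')
plan(.5202,.3166,.12,np.radians(-128.3),claw=0,n=3)
E
```

```text
time_s: 17.75
eef_pos: [0.5214, 0.3171, 0.0088]
eef_rot: [-0.233, 0.669, -0.231, -0.667]
wrist_force: [-0.3, 0.3, -0.8]
opening: 0.319
t 17.8 p [0.5214 0.317  0.0088] psi -128.3 tilt 0.2 q6 2.59 F [-0.4  0.4 -0.9] open 0.315 dist mm 111.2
0 -3.71 0.02 0.02 0.0 -0.0 0.001 ; 0 -3.71 0.03 0.02 0.0 -0.0 0.001 ; 0 -3.71 0.03 0.02 0.0 -0.0 0.001 ;
```

View pics/w12.png

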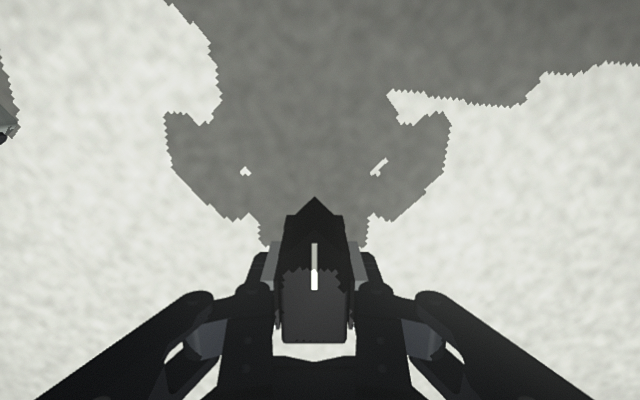

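Knob is gripped: opening 0.319 ≈ 27 mm, nose apex at (314,197), white line central at col 314. Measuring its offset in the hand.

```bash
cat >> h.py <<'E'
def tooltop(fn):
    W,im=cloud('wrist',fn);z=np.load('pics/'+fn+'.npz');M=rot(z['q'])
    T=(W-z['p'])@M
    S=T.reshape(-1,3); m=(abs(S[:,1])<.0135)&(abs(S[:,2])<.04)&(S[:,0]<-.027)&(S[:,0]>-.036); Q=S[m]
    print('n',len(Q),'x med',np.median(Q[:,0]),'y',Q[:,1].min(),Q[:,1].max(),'z pct',np.percentile(Q[:,2],[0,1,50,99,100]))
    g=im[...,:].min(2).reshape(-1)[m]; w=Q[g>120]
    print('line n',len(w),'y',np.median(w[:,1]),'z',w[:,2].min() if len(w) else 0,w[:,2].max() if len(w) else 0, np.polyfit(w[:,2],w[:,1],1) if len(w)>3 else 0)
E
python3 - <<'E'
from h import *
tooltop('w12')
E
python3 -m creep '0 -2 0 0 0 0 0; 0 -4 0 0 0 0 0; 0 -5 0 0 0 0 0; 0 -3 0 0 0 0 0;0 0 0 0 0 0 0'
python3 - <<'E'
from h import *
shot('wrist','w13');tooltop('w13')
plan(.6073,-.0708,.16,np.radians(-97),claw=0,n=9)
E
```

```text
n 6901 x med -0.03084966987652112 y -0.013497195042643387 0.013496994508037107 z pct [-0.02864579 -0.02633798 -0.00192949  0.02344132  0.02495472]
line n 268 y 0.00011396682812711838 z -0.022777444260177762 -0.0016375786341627243 [-1.11831603e-03  9.82759414e-05]
time_s: 18.42
eef_pos: [0.5214, 0.317, 0.158]
eef_rot: [-0.233, 0.669, -0.23, -0.667]
wrist_force: [0.4, 0.7, -0.3]
opening: 0.319
n 6901 x med -0.03085684991206456 y -0.013499562307364545 0.013499114168493066 z pct [-0.02864564 -0.02626743 -0.00195516  0.02349581  0.02495394]
line n 258 y 0.00011231887131515526 z -0.022742688838558917 0.023932886040950715 [-0.05581434 -0.00064476]
t 18.48 p [0.5206 0.3167 0.1564] psi -128.29 tilt 0.21 q6 2.59 F [ 1.1  0.2 -0.7] open 0.316 dist mm 397.1
0 -0.05 2.78 -3.42 -0.061 -0.0 0.0 ; 0 -0.05 2.98 -3.25 -0.061 -0.0 0.0 ; 0 -0.05 3.18 -3.06 -0.061 -0.0 0.0 ; 0 -0.04 3.36 -2.86 -0.061 -0.0 0.0 ; 0 -0.04 3.52 -2.65 -0.061 -0.0 0.0 ; 0 -0.04 3.68 -2.44 -0.061 -0.0 0.0 ; 0 -0.04 3.82 -2.21 -0.061 -0.0 0.0 ; 0 -0.04 3.95 -1.97 -0.061 -0.0 0.0 ; 0 -0.04 4.06 -1.73 -0.061 -0.0 0.0 ;
```

View pics/w13.png

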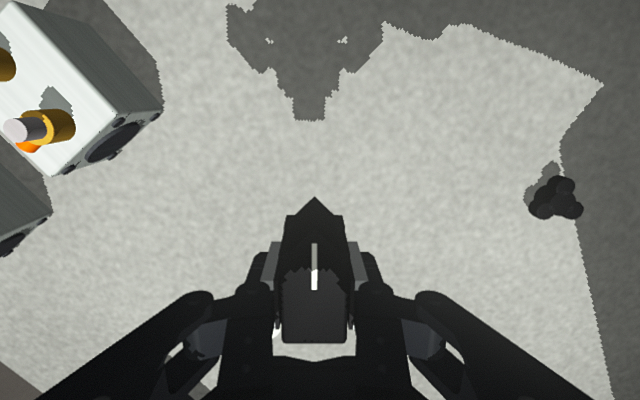

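Bore axis sits on the tool axis within about 0.3 mm, and the underside is 8.8 mm beyond the TCP. Moving above the shaft.

```bash
python3 -m creep '0 -0.4 2.8 -3.4 -0.061 0 0; 0 -0.5 3 -3.2 -0.061 0 0; 0 -0.5 3.2 -3.05 -0.061 0 0; 0 -0.5 3.35 -2.85 -0.061 0 0; 0 -0.5 3.5 -2.65 -0.061 0 0; 0 -0.5 3.7 -2.45 -0.061 0 0; 0 -0.5 3.8 -2.2 -0.061 0 0; 0 -0.5 3.95 -2 -0.061 0 0; 0 -0.5 4 -1.7 -0.061 0 0; 0 0 0 0 0 0 0'
python3 - <<'E'
from h import *
plan(.6073,-.0708,.2,np.radians(-97),claw=0,n=1)
E
```

```text
time_s: 19.73
eef_pos: [0.6029, -0.0803, 0.1842]
eef_rot: [0.036, -0.698, 0.034, 0.714]
wrist_force: [-0.8, 0.8, -0.9]
opening: 0.317
t 19.73 p [ 0.6029 -0.0803  0.1842] psi -95.66 tilt 1.31 q6 1.34 F [-0.8  0.8 -0.9] open 0.317 dist mm 19.0
0 -1.59 -0.99 -0.31 0.023 0.023 0.002 ;
```

```bash
python3 -m creep '0 -1.2 -0.95 -0.3 0.023 0.023 0.002; 0 -0.3 0 0 0 0 0; 0 0 0 0 0 0 0'
python3 - <<'E'
from h import *
shot('wrist','w14')
W,im=cloud('wrist','w14');tooltop('w14')
cv2.imwrite('pics/w14a.png',cv2.resize(im[100:250,240:400],None,fx=4,fy=4,interpolation=cv2.INTER_CUBIC))
S=W[100:260,240:400].reshape(-1,3)
m=(S[:,2]>.0635)&(S[:,2]<.070)&(S[:,0]>.623)&(S[:,0]<.65);Q=(S[m][:,:2]*1000).astype(np.float32)
print(len(Q),Q.mean(0),cv2.minAreaRect(Q))
m=(S[:,2]>.080)&(S[:,2]<.086);Q=(S[m][:,:2]*1000).astype(np.float32);print(len(Q),Q.min(0),Q.max(0))
plan(.6073,-.0708,.2,np.radians(-97),claw=0,n=1)
E
```

```text
time_s: 20.1
eef_pos: [0.6056, -0.0677, 0.1978]
eef_rot: [0.044, -0.705, 0.043, 0.707]
wrist_force: [-0.7, 0.2, -1.3]
opening: 0.318
n 6929 x med -0.030852343159773876 y -0.013499163993335802 0.013482734291106612 z pct [-0.02882374 -0.02648032 -0.00212307  0.02334604  0.02498526]
line n 179 y -0.00030623667489329206 z -0.022747540588322294 0.012384669151269139 [0.05573576 0.0002962 ]
116 [631.3335  -73.31757] ((631.098388671875, -73.35191345214844), (4.294301509857178, 16.35885238647461), 83.07571411132812)
164 [600.529    -77.515465] [611.21716  -63.910496]
t 20.15 p [ 0.6057 -0.0676  0.1978] psi -97.02 tilt 0.16 q6 1.39 F [ 0.6  0.2 -0.5] open 0.319 dist mm 4.2
0 -0.23 0.3 -0.2 -0.0 0.003 0.001 ;
```

View pics/w14a.png

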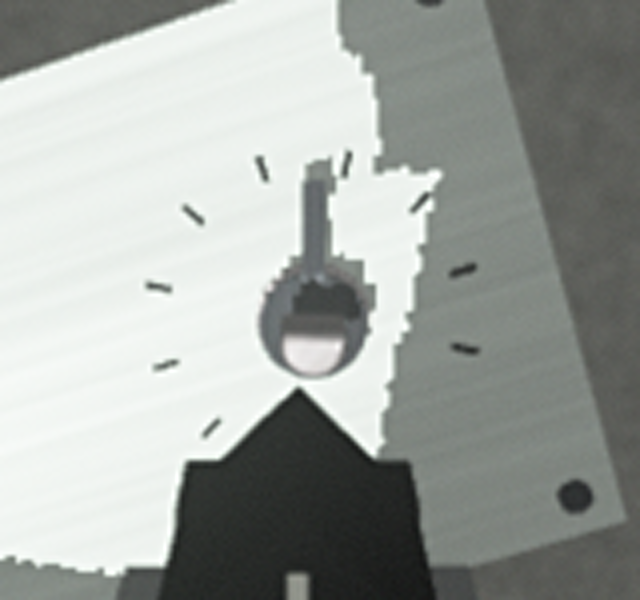

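The tongue at (316,170)→(316,260) in the zoom is parallel to the knob's axis. The shaft yaw measures -6.9° and the knob is at about -7.0°, with the shaft axis at (0.6075, -0.0707). Lowering.

```bash
python3 -m creep '0 2 0.3 -0.2 0 0.003 0; 0 3.5 0 0 0 0 0; 0 2 0 0 0 0 0; 0 0 0 0 0 0 0; 0 0 0 0 0 0 0'
python3 - <<'E'
from h import *
plan(.6075,-.0707,.100,np.radians(-97),claw=0,n=2)
E
```

```text
time_s: 20.78
eef_pos: [0.6081, -0.0681, 0.1226]
eef_rot: [-0.042, 0.707, -0.042, -0.705]
wrist_force: [0.0, -0.5, -0.1]
opening: 0.313
t 20.77 p [ 0.6081 -0.0681  0.1226] psi -96.77 tilt 0.19 q6 1.38 F [ 0.  -0.5 -0.1] open 0.313 dist mm 22.8
0 1.13 0.13 0.02 0.002 -0.002 0.0 ; 0 1.13 0.13 0.02 0.002 -0.002 0.0 ;
```

```bash
python3 -m creep '0 0.8 0.25 0.04 0.004 -0.002 0; 0 0.8 0.1 0.02 0 0 0; 0 0 0 0 0 0 0'
python3 - <<'E'
from h import *
shot('wrist','w15');im=np.load('pics/w15.npz')['im'];cv2.imwrite('pics/w15a.png',cv2.resize(im[100:300,220:420],None,fx=3,fy=3,interpolation=cv2.INTER_CUBIC))
shot('side','s15');im=np.load('pics/s15.npz')['im'];cv2.imwrite('pics/s15a.png',cv2.resize(im[130:250,270:420],None,fx=5,fy=5,interpolation=cv2.INTER_CUBIC))
plan(.6075,-.0707,.098,np.radians(-97),claw=0,n=1)
E
```

```text
time_s: 21.15
eef_pos: [0.6083, -0.072, 0.1078]
eef_rot: [-0.043, 0.707, -0.043, -0.704]
wrist_force: [0.4, 0.2, -0.2]
opening: 0.318
t 21.25 p [ 0.6088 -0.0721  0.1084] psi -97.0 tilt 0.32 q6 1.38 F [ 1.2 -0.2 -0.1] open 0.317 dist mm 10.6
0 1.04 -0.12 0.15 0.0 -0.006 -0.0 ;
```

View pics/w15a.png

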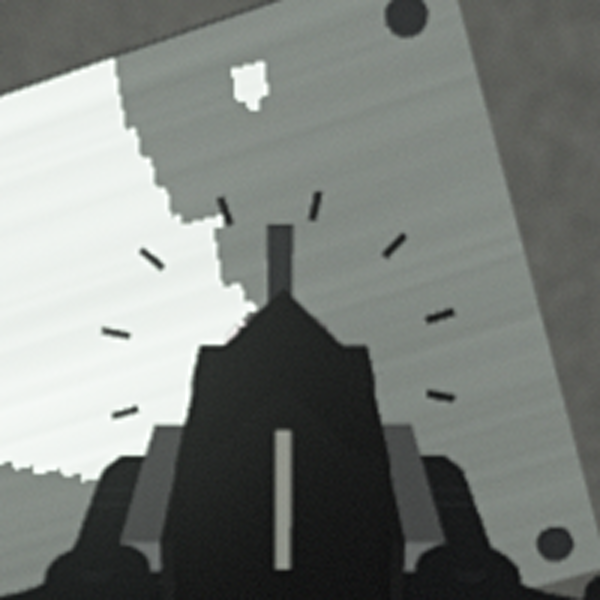

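View pics/s15a.png

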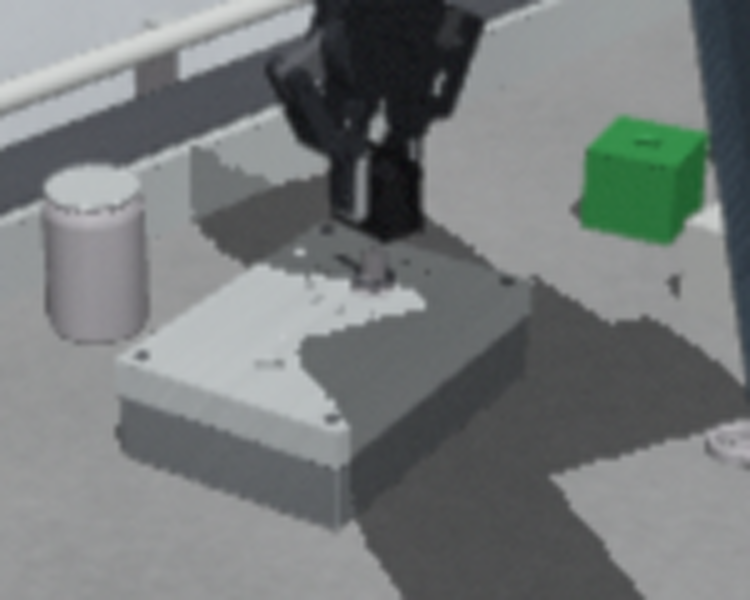

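The tongue (col 280) is slightly left of the nose apex (col 283), which agrees with the computed ~1 mm correction. Correcting while descending to contact.

```bash
python3 -m creep '0 0.3 -0.14 0.17 0 -0.006 0; 0 0 0 0 0 0 0'
python3 - <<'E'
from h import *
plan(.6075,-.0707,.098,np.radians(-97),claw=0,n=1)
E
```

```text
time_s: 21.5
eef_pos: [0.6074, -0.0704, 0.1056]
eef_rot: [0.043, -0.706, 0.043, 0.706]
wrist_force: [-0.1, -0.6, -0.5]
opening: 0.32
t 21.5 p [ 0.6074 -0.0704  0.1056] psi -97.0 tilt 0.02 q6 1.38 F [-0.1 -0.6 -0.5] open 0.32 dist mm 7.6
0 0.76 0.02 -0.01 -0.0 0.0 -0.0 ;
```

```bash
python3 -m creep '0 0.6 0 0 0 0 0;0 0.5 0 0 0 0 0;0 0 0 0 0 0 0'; python3 -m creep '0 0.3 0 0 0 0 0;0 0 0 0 0 0 0'; python3 -m creep '0 0.3 0 0 0 0 0;0 0 0 0 0 0 0'
```

```text
time_s: 21.88
eef_pos: [0.6073, -0.0704, 0.0938]
eef_rot: [0.043, -0.706, 0.043, 0.706]
wrist_force: [-0.3, 0.6, 0.3]
opening: 0.317
time_s: 22.12
eef_pos: [0.6076, -0.0704, 0.0907]
eef_rot: [-0.043, 0.706, -0.043, -0.706]
wrist_force: [0.1, -0.4, -0.1]
opening: 0.317
time_s: 22.38
eef_pos: [0.6081, -0.0706, 0.0879]
eef_rot: [-0.043, 0.706, -0.043, -0.705]
wrist_force: [-1.1, 0.0, -0.0]
opening: 0.319
```

```bash
python3 -m creep '0 0.3 0 0.04 0 0 0;0 0 0 0 0 0 0'; python3 -m creep '0 0.4 0 0.04 0 0 0;0 0 0 0 0 0 0'; python3 -m creep '0 0.3 0 0 0 0 0;0 0 0 0 0 0 0'
```

```text
time_s: 22.62
eef_pos: [0.6081, -0.0707, 0.0849]
eef_rot: [-0.043, 0.707, -0.043, -0.705]
wrist_force: [1.5, -0.1, -1.2]
opening: 0.318
time_s: 22.88
eef_pos: [0.6081, -0.0707, 0.0808]
eef_rot: [-0.043, 0.707, -0.043, -0.705]
wrist_force: [2.0, -1.1, -1.3]
opening: 0.315
time_s: 23.12
eef_pos: [0.6081, -0.0707, 0.0775]
eef_rot: [-0.043, 0.707, -0.043, -0.705]
wrist_force: [1.9, 0.1, -2.2]
opening: 0.315
```

```bash
python3 -m creep '0 0.3 0 0 0 0 0;0 0 0 0 0 0 0'; python3 -m creep '0 0.3 0 0 0 0 0;0 0 0 0 0 0 0';python3 -m creep '0 0.2 0 0 0 0 0;0 0 0 0 0 0 0'
```

```text
time_s: 23.38
eef_pos: [0.6082, -0.0708, 0.0751]
eef_rot: [-0.043, 0.707, -0.043, -0.705]
wrist_force: [-0.3, 0.3, 3.9]
opening: 0.323
time_s: 23.62
eef_pos: [0.6083, -0.0708, 0.0732]
eef_rot: [-0.043, 0.707, -0.044, -0.705]
wrist_force: [-1.8, 0.4, 7.7]
opening: 0.319
time_s: 23.88
eef_pos: [0.6083, -0.0708, 0.0727]
eef_rot: [-0.043, 0.707, -0.043, -0.705]
wrist_force: [-1.9, -0.3, 7.6]
opening: 0.321
```

Knob went on and the spring is engaging (7.6 N at about 3 mm). Pressing on, ending each call with a pushing row so the push is held.

```bash
for i in 1 2; do python3 -m creep '0 0.3 0 0 0 0 0'; done
```

```text
time_s: 24.0
eef_pos: [0.6084, -0.0708, 0.0708]
eef_rot: [-0.042, 0.707, -0.043, -0.705]
wrist_force: [-2.9, 0.9, 9.8]
opening: 0.323
time_s: 24.12
eef_pos: [0.6086, -0.0709, 0.0702]
eef_rot: [-0.042, 0.707, -0.043, -0.705]
wrist_force: [-11.2, 2.3, 27.7]
opening: 0.319
```

```bash
python3 -m creep '0 0.3 0 0 0 0 0'
```

```text
time_s: 24.25
eef_pos: [0.6087, -0.0708, 0.0702]
eef_rot: [-0.042, 0.707, -0.043, -0.705]
wrist_force: [-12.0, 1.8, 27.1]
opening: 0.318
```

```bash
python3 -m creep '0 0.25 0 0.07 0 0 0'
python3 - <<'E'
from h import *
shot('wrist','w16');tooltop('w16')
im=np.load('pics/w16.npz')['im'];cv2.imwrite('pics/w16a.png',cv2.resize(im[100:350,180:450],None,fx=2.2,fy=2.2,interpolation=cv2.INTER_CUBIC))
shot('side','s16');im=np.load('pics/s16.npz')['im'];cv2.imwrite('pics/s16a.png',cv2.resize(im[130:250,270:420],None,fx=5,fy=5,interpolation=cv2.INTER_CUBIC))
for i in range(3):
  o=ctrl.get_obs();print(o['time_s'],o['eef_pos'].round(4),o['wrist_force'].round(1),o['torque'].round(2),o['opening']);ctrl.camera('top')
cv2.imwrite('pics/t16.png',ctrl.camera('top')[0])
E
```

```text
time_s: 24.38
eef_pos: [0.6085, -0.0708, 0.0704]
eef_rot: [-0.042, 0.707, -0.043, -0.704]
wrist_force: [-5.8, 0.7, 16.3]
opening: 0.318
n 6921 x med -0.03088667708731674 y -0.013495567826115912 0.01348722557905896 z pct [-0.02842859 -0.02635637 -0.00206142  0.02330253  0.02458657]
line n 182 y -0.0003096717086305805 z -0.02279119397355264 -0.0023264009942944057 [-0.00573969 -0.00054538]
24.475 [ 0.6085 -0.0708  0.0704] [-6.9  1.3 19.2] [0.29 1.15 0.  ] 0.3175871687575678
24.525 [ 0.6085 -0.0708  0.0703] [-6.1  0.7 18.8] [0.31 1.09 0.01] 0.3191808440133362
24.575 [ 0.6085 -0.0708  0.0704] [-7.   1.2 18.9] [ 0.3   1.06 -0.02] 0.31656998239300504
```

View pics/w16a.png

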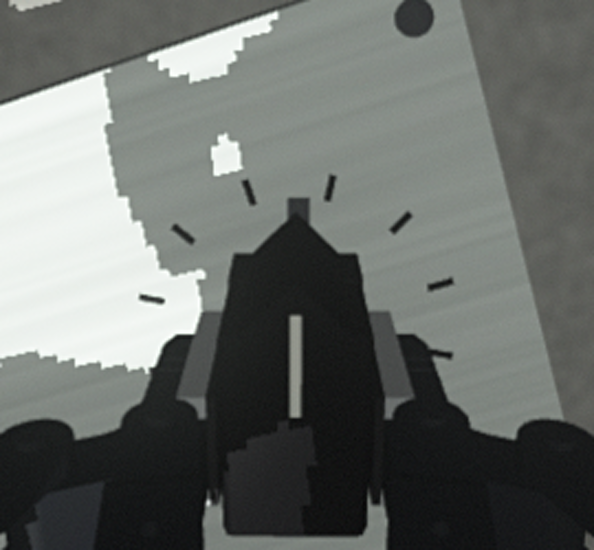

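View pics/s16a.png

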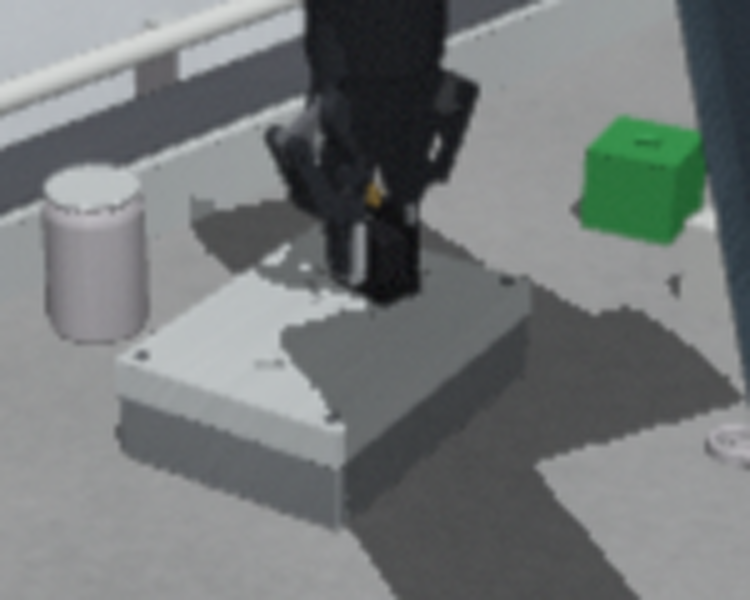

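View pics/t16.png

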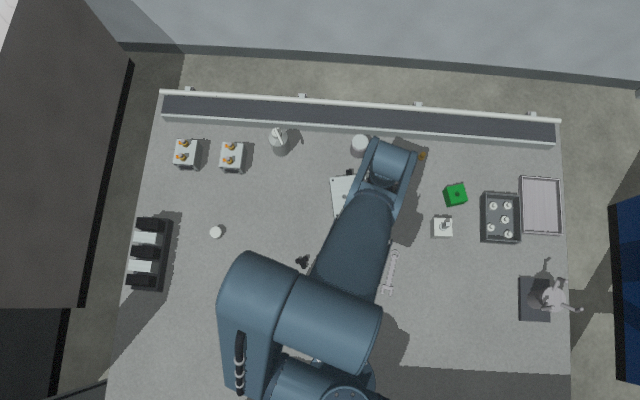

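The knob is down against the station in the side view at (390,290). It hasn't slipped in the grip, the tongue lines up under the nose, and the stylus is standing in its holder at (443,226) in the top view. Force is steady at 19 N against the 12 N needed, so I'm handing in.

```bash
python3 - <<'E'
from h import *
print(ctrl.hand_in()); o=ctrl.get_obs();print(o['time_s'],o['eef_pos'],o['wrist_force'],o['opening'])
E
```

```text
the job is handed in; nothing more can be done
None
the job is handed in; nothing more can be done
```

I did the whole job in the order asked and handed it in at about 24.7 s of the 61 s allowed.

- **Zero button:** I pressed it with the stylus until it bottomed out. The force rose to 20 N with the pin about 12 mm below the station top.
- **Stylus:** It is back in its holder. Its handle top measured 110.2 mm, against 110.3 mm before I took it.
- **Knob on the shaft:** I turned the knob to the D-shaft, about -7° in both measurements. It slid on, and I pressed it about 6 mm until the force jumped well above the spring's 12 N.
- **At hand-in:** I was still gripping the knob and pressing with a steady 19 N. The knob had not slipped, and the bench looked otherwise undisturbed in the last overhead and side pictures.

**What the checks showed:**
- No check failed.
- The top camera placed the station about 3 mm away from where the wrist camera did. I used the wrist readings, and they matched the contacts.
- At full press the knob's underside worked out to about 61.5 mm, against the expected 62 mm, which is within calibration error.
- A sideways force of about 6–7 N on the tool remained at the end.
- I could not read the depth of the button or shaft directly, so "fully down" for both is judged from force and height.

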